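Lid the sinker tubs and let the bench hoist down

TASK

Load the raised tray of the bench hoist with every tub of sinkers on the bench, standing upright and each closed with the lid of its own colour. Only then lift the crank's handle to free the pawl and let the crank turn back slowly under the load until you feel the tray sit on its bottom stop, and let the pawl drop fully back into its teeth. Lids without a tub are not needed; leave the wrench and the tape measure alone.

Things in the scene. Friction and masses are not known exactly. Their poses are not given: they have to be found in the camera images.
- tray_floor (a point): Middle of the floor of the hoist's aluminium tray: inside 104 x 256 mm, long side along y, rim 9 mm above the floor. It holds three tubs in a row, at y = -85, 0, +85 mm. x points to the hoist's blue mast, 50 mm square and 219 mm high, whose face is 120 mm from the tray's middle; z up. Tray and crank are geared: floor height is 30 mm when fully down, plus 25 mm per radian of crank.
- crank_axis (a point): Point on the crank's upright axis, 120 mm above the bench, level with the middle of the handle when the pawl is down. Except for the handle nothing of the hoist is higher than 100 mm here. Its x and y axes are parallel to the tray's.
- handle (a point): Middle of the crank's red handle: upright, free-spinning cylinder, diameter 28 mm, 44 mm tall, 70 mm from the crank axis, its lower end 10 mm above the yellow crank arm. The handle carries the spring-loaded pawl: lifting the handle straight up lifts the pawl tooth out of the ring of saw teeth below it.
- crank (a joint): Angle in rad, counter-clockwise from above positive, 0 = tray on its bottom stop, where the crank stops dead; 3 to 5 at the start. At 0 the arm points along the axis point's x. The load pulls it towards 0 with 1 to 5 N at the handle. Let it back slowly, never above 2.4 rad/s (free run: up to 1.6). Turned counter-clockwise the pawl rides over the teeth, every 20 degrees.
- pawl (a joint): How far handle and pawl are lifted, in m: 0 = pawl fully down between the teeth, 0.016 = top of its travel. The teeth are 7 mm high, so from about 0.010 the pawl is free. Lifting takes 3 to 8 N; let go, it springs down and catches at the next tooth. Over the end stop it drops fully into its gap.
- tub_red_c (a point): Centre of the red tub of lead sinkers, 25 mm above its underside. Open round plastic tub, outer diameter 60 mm, 50 mm tall, wall 4 mm, upright, 0.28 to 0.49 kg. May be absent.
- tub_yellow_c (a point): Centre of the yellow tub of lead sinkers, 25 mm above its underside. Open round plastic tub, outer diameter 60 mm, 50 mm tall, wall 4 mm, upright, 0.28 to 0.49 kg. May be absent.
- tub_green_c (a point): Centre of the green tub of lead sinkers, 25 mm above its underside. Open round plastic tub, outer diameter 60 mm, 50 mm tall, wall 4 mm, upright, 0.28 to 0.49 kg. May be absent.
- tub_blue_c (a point): Centre of the blue tub of lead sinkers, 25 mm above its underside. Open round plastic tub, outer diameter 60 mm, 50 mm tall, wall 4 mm, upright, 0.28 to 0.49 kg. May be absent.
- lid_red_c (a point): Middle of the black knob (diameter 20 mm, 20 mm tall) of the red lid, 20 mm above the lid's underside. The knob stands on a red plate, diameter 60 mm, 4 mm thick; under that a tapered plug, diameter 45 mm, 6 mm high, drops into the tub's mouth (diameter 50 mm). Seated, this point is 39 mm above the tub's centre. 30 g.
- lid_yellow_c (a point): Middle of the black knob (diameter 20 mm, 20 mm tall) of the yellow lid, 20 mm above the lid's underside. The knob stands on a yellow plate, diameter 60 mm, 4 mm thick; under that a tapered plug, diameter 45 mm, 6 mm high, drops into the tub's mouth (diameter 50 mm). Seated, this point is 39 mm above the tub's centre. 30 g.
- lid_green_c (a point): Middle of the black knob (diameter 20 mm, 20 mm tall) of the green lid, 20 mm above the lid's underside. The knob stands on a green plate, diameter 60 mm, 4 mm thick; under that a tapered plug, diameter 45 mm, 6 mm high, drops into the tub's mouth (diameter 50 mm). Seated, this point is 39 mm above the tub's centre. 30 g.
- lid_blue_c (a point): Middle of the black knob (diameter 20 mm, 20 mm tall) of the blue lid, 20 mm above the lid's underside. The knob stands on a blue plate, diameter 60 mm, 4 mm thick; under that a tapered plug, diameter 45 mm, 6 mm high, drops into the tub's mouth (diameter 50 mm). Seated, this point is 39 mm above the tub's centre. 30 g.
- wrench: Steel wrench, 140 mm long, lying between the tubs and the robot; bystander. Origin: its middle, underneath.
- tape: Yellow tape measure 70 x 36 x 60 mm, standing on the bench; bystander. Origin: middle of its underside.

How it is judged:
On the way, in this order (a step that is already met when the one before it is completed fails the run):
1. every tub stands on the raised tray with its own lid seated, pawl not lifted (x of tub_red_c in the frame of tray_floor between -0.035 and 0.035 m and y of tub_red_c in the frame of tray_floor between -0.112 and 0.112 m and z of tub_red_c in the frame of tray_floor between 0.015 and 0.033 m and angle between each of tub_red_c, lid_red_c, tub_yellow_c, lid_yellow_c, tub_green_c, lid_green_c, tub_blue_c, lid_blue_c's own z axis and vertical below 0.15 rad and horizontal distance between tub_red_c and lid_red_c below 0.007 m and z of lid_red_c in the frame of tub_red_c between 0.033 and 0.045 m and x of tub_yellow_c in the frame of tray_floor between -0.035 and 0.035 m and y of tub_yellow_c in the frame of tray_floor between -0.112 and 0.112 m and z of tub_yellow_c in the frame of tray_floor between 0.015 and 0.033 m and horizontal distance between tub_yellow_c and lid_yellow_c below 0.007 m and z of lid_yellow_c in the frame of tub_yellow_c between 0.033 and 0.045 m and x of tub_green_c in the frame of tray_floor between -0.035 and 0.035 m and y of tub_green_c in the frame of tray_floor between -0.112 and 0.112 m and z of tub_green_c in the frame of tray_floor between 0.015 and 0.033 m and horizontal distance between tub_green_c and lid_green_c below 0.007 m and z of lid_green_c in the frame of tub_green_c between 0.033 and 0.045 m and x of tub_blue_c in the frame of tray_floor between -0.035 and 0.035 m and y of tub_blue_c in the frame of tray_floor between -0.112 and 0.112 m and z of tub_blue_c in the frame of tray_floor between 0.015 and 0.033 m and horizontal distance between tub_blue_c and lid_blue_c below 0.007 m and z of lid_blue_c in the frame of tub_blue_c between 0.033 and 0.045 m and value of joint crank above 2 rad and value of joint pawl below 0.0078 m), for 0.3 s.
2. the pawl is lifted clear of the teeth while the loaded tray is still up (value of joint pawl above 0.0085 m and value of joint crank above 1.8 rad), for 0.1 s.
At the end, for the whole second after the job is handed in: Every tub present stands on the tray (centre within 35 mm of the tray's middle line and 112 mm along it, tilt under 0.15 rad) with the lid of its own colour seated (within 7 mm of centred); the tray is down (crank under 0.08 rad) and at rest, the pawl is down (under 4 mm) (x of tub_red_c in the frame of tray_floor between -0.035 and 0.035 m and y of tub_red_c in the frame of tray_floor between -0.112 and 0.112 m and z of tub_red_c in the frame of tray_floor between 0.015 and 0.033 m and angle between each of tub_red_c, lid_red_c, tub_yellow_c, lid_yellow_c, tub_green_c, lid_green_c, tub_blue_c, lid_blue_c's own z axis and vertical below 0.15 rad and horizontal distance between tub_red_c and lid_red_c below 0.007 m and z of lid_red_c in the frame of tub_red_c between 0.033 and 0.045 m and x of tub_yellow_c in the frame of tray_floor between -0.035 and 0.035 m and y of tub_yellow_c in the frame of tray_floor between -0.112 and 0.112 m and z of tub_yellow_c in the frame of tray_floor between 0.015 and 0.033 m and horizontal distance between tub_yellow_c and lid_yellow_c below 0.007 m and z of lid_yellow_c in the frame of tub_yellow_c between 0.033 and 0.045 m and x of tub_green_c in the frame of tray_floor between -0.035 and 0.035 m and y of tub_green_c in the frame of tray_floor between -0.112 and 0.112 m and z of tub_green_c in the frame of tray_floor between 0.015 and 0.033 m and horizontal distance between tub_green_c and lid_green_c below 0.007 m and z of lid_green_c in the frame of tub_green_c between 0.033 and 0.045 m and x of tub_blue_c in the frame of tray_floor between -0.035 and 0.035 m and y of tub_blue_c in the frame of tray_floor between -0.112 and 0.112 m and z of tub_blue_c in the frame of tray_floor between 0.015 and 0.033 m and horizontal distance between tub_blue_c and lid_blue_c below 0.007 m and z of lid_blue_c in the frame of tub_blue_c between 0.033 and 0.045 m and velocity of joint crank between -0.05 and 0.05 rad/s and value of joint crank below 0.08 rad and value of joint pawl below 0.004 m); the robot touches nothing.
It fails at once if with the pawl lifted clear, the crank runs back faster than 2.4 rad/s (value of joint pawl above 0.008 m and velocity of joint crank below -2.4 rad/s).
It fails at once if the wrench is pushed more than 40 mm or tipped over (distance of wrench from where it was at the start of the episode above 0.04 m).
It fails at once if the tape is pushed more than 40 mm or tipped over (distance of tape from where it was at the start of the episode above 0.04 m or angle between tape's own z axis and vertical above 0.7 rad).
Of tub_red, tub_yellow, tub_green, tub_blue only 2 to 3 are there at a start; the rules pass over those that are not, and their reading is None.
At some moment in a run one of tub_red, tub_yellow, tub_green, tub_blue may be knocked a few centimetres aside while the robot is not near it.
Once in a run the grip may slacken for a moment while it holds something.
It also fails if it takes over 210 s, if anything falls off the work surface, if the arm or the gripper's body presses on something with over 40 N, if the wrist force passes 120 N, or if a joint passes its speed limit or range.

ROBOT

A 6-joint arm with a two-finger parallel gripper is mounted at the origin on the work surface. World frame = base frame: x ahead of the robot, y to its left, z up, the work surface at z = 0. Lengths are in m, angles in rad, forces in N, time in s.
With the tool pointing down it reaches from about 0.3 to 0.875 m from the base axis. Payload 6.4 kg.
Tool frame: the origin (TCP) lies between the finger pads; the fingertips stand 19 mm ahead of it and the grasp point (between the pads) is the TCP; z points along the fingers, y is the line along which they close (so a half turn about z gives the same grasp; the last joint's range is limited). The gripper opens to 85 mm and grips with 20 to 120 N. Pads are 22 mm wide; open, the fingers measure 114 mm over their backs; the gripper's body (76 mm by 85 mm) begins 54 mm behind the grasp point. The pads swing forward as they close: fully open they stand 13 mm farther back than shut.
Start: joints at [0.989, 0.181, 1.607, -0, 1.354, -0.206], TCP at [0.211, 0.535, 0.25] pointing down, gripper open.
Joint ranges: [-2.99, 2.99], [-0.89, 2.07], [0.3, 2.58], [-1.14, 4.28], [0, 2.63], [-3.12, 3.12]. Speed limits (rad/s): [2.57, 2.57, 3.01, 3.14, 3.14, 3.14].

INTERFACE

Orientations are given as a unit quaternion [w, x, y, z].
In Python, from bench import env, imaging gives the robot as it stands. The module is installed in compiled form; this text tells all that it offers.
- The arm moves only by the tool jog_arm, never from a script. Its argument "moves" is a list of rows, each a list of 3 entries, a list of its own where there are three numbers: the turn, a rotation vector about the tool's x, y, z in degrees, then the shift along the tool's x, y, z in cm, then the closure, from 0 (fully open) to 1 (shut). A call has 1 to 12 rows; each row shifts and turns the commanded pose from where the row before left it, along the tool's axes as they then stand; what a row does not reach is not made up. A row lasts 1/10 s, in which the tool goes at most 50 mm and 8.59 degrees, less where a joint would pass 70% of its speed; a pose out of reach is approached as far as the arm can. A call with a gripper value outside its range is refused whole. The fingers move at their own pace and stop on an object; "newtons" is the grip in N (left out, the last holds). Time passes only in rows, so rows that do not move let the fingers close. It gives the time, the measured TCP pose, the force, the opening and the grip force at its end, in the units of the state.
- env.read_state(): the state, without advancing time (a new reading comes with each control period).
- imaging.snapshot(name): name is "scene" or "top"; returns the picture (420x560x3 uint8, red, green, blue); there is no depth.
- imaging.camera_params(name): a dict with "mtx" (3x3 intrinsics, pixels), "k1" (the pictures are not rectified: a ray, as slopes to the right and down, at radius r is drawn at 1 + k1 r^2 times it, then the intrinsics apply), "cam_to_world" (4x4, takes a point from camera to world coordinates). Camera axes: x right, y down, z forward; pixel columns grow to the right and rows downward; lengths in m; the calibration is good to about 2 mm. A picture is of the moment at which its call begins. camera_params takes no time and is no camera call.
- env.hand_in(): hands the job in; it is judged then, once.
The state is a dict: "time_s": time; "joint_positions": joint angles; "joint_vel": joint speeds; "joint_efforts": joint torques, N m; "eef_pos": TCP position; "ee_rot": TCP orientation; "ft_force": force on the tool from outside, world axes, zero at the start; "ft_torque": the same for the moment, N m; "width": opening from 0.0 (shut) to 1.0 (fully open); "finger_force": force on a finger pad.
Only numpy, scipy, OpenCV 4.12 (cv2) and the standard library are available. Lean on these libraries where they do the work, as an engineer would, in place of code of your own. Each camera call takes 0.05 s, during which the arm holds its last target. There are 200 camera calls.

## Working session

There is one attempt and no reset: what is moved stays moved. The work goes in short steps, Python scripts to look and compute and a tool call to move; the robot and the scene stay as the last step left them, time stands still between calls to the robot, and variables do not carry over. Pictures are saved under pics/ and viewed, at most 14 in all, crops included, and the job is handed in when it is done.

Besides the shell and the picture viewer there is one more tool, called after "Call:" as name(argument=value, ...), one argument or row to a line, values as JSON. jog_arm: Moves the arm, as the interface text tells. Its arguments: {"type":"object","properties":{"moves":{"type":"array","items":{"type":"array"}},"newtons":{"type":"number"}},"required":["moves"]}

```bash
mkdir -p pics
cat > h.py <<'E'
import numpy as np, cv2
from bench import env, imaging
def snap(name, fn=None):
    im=imaging.snapshot(name)
    if fn: cv2.imwrite('pics/'+fn, cv2.cvtColor(im,cv2.COLOR_RGB2BGR))
    return im
def ray(name,u,v):
    p=imaging.camera_params(name);K=np.array(p['mtx'])
    d=cv2.undistortPoints(np.array([[[u,v]]],float),K,np.array([p['k1'],0,0,0,0.]))[0,0] 
    T=np.array(p['cam_to_world']); return T[:3,3],T[:3,:3]@np.array([d[0],d[1],1])
def onz(name,u,v,z):
    o,d=ray(name,u,v); return o+d*(z-o[2])/d[2]
def proj(name,P):
    p=imaging.camera_params(name);T=np.array(p['cam_to_world'])
    c=(np.array(P)-T[:3,3])@T[:3,:3]; return cv2.projectPoints(c.reshape(-1,1,3),np.zeros(3),np.zeros(3),np.array(p['mtx']),np.array([p['k1'],0,0,0,0.]))[0].reshape(-1,2)
E
python3 - <<'E'
from h import *
snap('top','t1.png');snap('scene','s1.png')
for n in('top','scene'):print({k:np.round(v,3).tolist() for k,v in imaging.camera_params(n).items()})
print(env.read_state())
E
```

```text
{'mtx': [[507.206, 0.0, 282.465], [0.0, 507.206, 209.393], [0.0, 0.0, 1.0]], 'k1': -0.116, 'cam_to_world': [[0.018, -0.994, 0.109, 0.406], [-1.0, -0.016, 0.025, -0.085], [-0.023, -0.109, -0.994, 1.267], [0.0, 0.0, 0.0, 1.0]]}
{'mtx': [[509.649, 0.0, 276.408], [0.0, 509.649, 212.242], [0.0, 0.0, 1.0]], 'k1': -0.121, 'cam_to_world': [[-0.787, 0.378, -0.488, 1.088], [0.617, 0.487, -0.618, 0.652], [0.004, -0.787, -0.617, 0.817], [0.0, 0.0, 0.0, 1.0]]}
{'time_s': 0.1, 'joint_positions': array([ 9.88701831e-01,  1.81463583e-01,  1.60793298e+00, -1.49564672e-05,
        1.35382209e+00, -2.06328601e-01]), 'joint_vel': array([ 0.00065125, -0.00103746, -0.00432283,  0.00030575, -0.0001736 ,
        0.00220479]), 'joint_efforts': array([ 1.39954253e-03, -4.45882022e+01, -3.52236342e+01, -1.65221295e-04,
        4.13852278e-03,  2.52483090e-05]), 'eef_pos': array([0.21074656, 0.53446432, 0.24946395]), 'ee_rot': array([-3.05513940e-04,  1.86777870e-01,  9.82401835e-01, -7.53442658e-04]), 'ft_force': array([-0.32925286, -0.06834601, -0.20315848]), 'ft_torque': array([-0.02001064, -0.01249648, -0.02416171]), 'finger_force': 0.0, 'width': 1.0009191708083085}
```

View pics/t1.png

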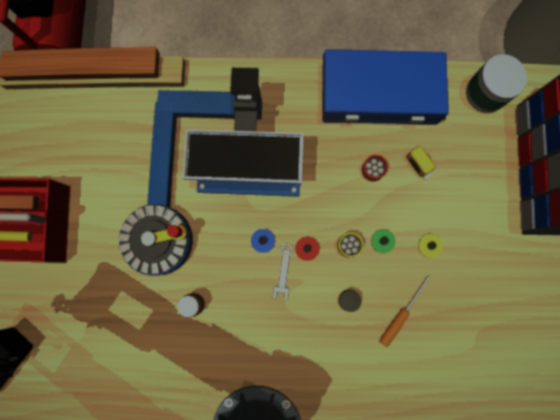

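View pics/s1.png

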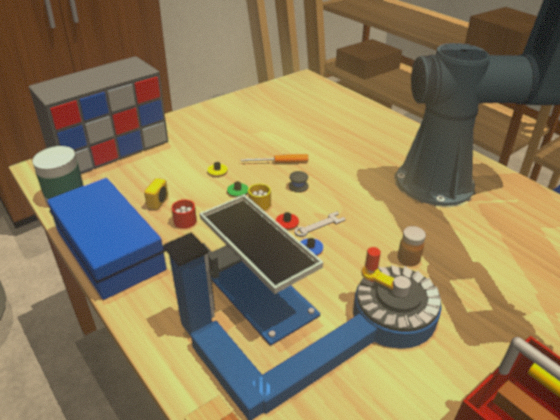

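The top view shows two tubs, red (375,168) and yellow (350,244). The lids are blue (263,240), red (307,248), green (383,240) and yellow (431,245). The tray spans (186..302, 132..182), the crank axis is at (148,239) and the handle at (174,231). The wrench is at (283,272) and the tape at (422,161). The scene view agrees.

```bash
cat >> h.py <<'E'
def blobs(im,kind,amin=25):
    hsv=cv2.cvtColor(im,cv2.COLOR_RGB2HSV);h,s,v=cv2.split(hsv)
    r={'red':(h<8)|(h>172),'yellow':(h>23)&(h<33),'green':(h>45)&(h<85),'blue':(h>100)&(h<130)}[kind]
    m=(r&(s>(170 if kind in('yellow','red') else 130))&(v>50)).astype(np.uint8)
    out=[]
    for c in cv2.findContours(m,cv2.RETR_EXTERNAL,cv2.CHAIN_APPROX_NONE)[0]:
        a=cv2.contourArea(c)
        if a<amin: continue
        if len(c)>=5: e=cv2.fitEllipse(cv2.convexHull(c)) if len(cv2.convexHull(c))>=5 else None
        x,y,w,hh=cv2.boundingRect(c)
        out.append((kind,round(a),(x,y,w,hh),None if e is None else tuple(np.round(e[0],1).tolist()+np.round(e[1],1).tolist())))
    return out
E
python3 - <<'E'
from h import *
im=cv2.cvtColor(cv2.imread('pics/t1.png'),cv2.COLOR_BGR2RGB)
for k in('red','yellow','green','blue'):
  for b in blobs(im,k):
    x,y,w,h=b[2]
    if 120<x<460 and 120<y<320 and b[3]: print(b, *[np.round(onz('top',b[3][0],b[3][1],z)[:2],4) for z in(.01,.05,.142)])
# tray rim: bright outline around dark inner
g=cv2.cvtColor(im,cv2.COLOR_RGB2GRAY)
m=(g<60).astype(np.uint8); m[:, :170]=0; m[:,310:]=0; m[:130]=0;m[186:]=0
c=max(cv2.findContours(m,cv2.RETR_EXTERNAL,cv2.CHAIN_APPROX_NONE)[0],key=cv2.contourArea)
r=cv2.minAreaRect(c);print(r)
for z in(.14,.155,.163): print(z,[np.round(onz('top',*p,z)[:2],4).tolist() for p in cv2.boxPoints(r)], np.round(onz('top',*r[0],z)[:2],4))
c1=im[120:320,120:460];cv2.imwrite('pics/t1c.png',cv2.cvtColor(cv2.resize(c1,(800,470),interpolation=cv2.INTER_CUBIC),cv2.COLOR_RGB2BGR))
E
```

```text
('red', 379, (296, 237, 23, 23), (307.0, 248.1, 22.4, 22.7)) [ 0.4487 -0.1158] [ 0.4473 -0.1148] [ 0.4442 -0.1126]
('red', 88, (167, 226, 13, 10), (173.1, 230.4, 10.0, 12.7)) [0.4867 0.22  ] [0.4841 0.2103] [0.4783 0.188 ]
('red', 36, (363, 164, 22, 16), (374.1, 168.3, 21.2, 23.0)) [ 0.6516 -0.2822] [ 0.6438 -0.2759] [ 0.6259 -0.2615]
('red', 36, (367, 155, 21, 17), (376.8, 164.3, 17.7, 21.7)) [ 0.662 -0.289] [ 0.6538 -0.2825] [ 0.6351 -0.2676]
('yellow', 86, (155, 231, 18, 11), (162.3, 236.3, 11.0, 19.8)) [0.4714 0.247 ] [0.4693 0.2364] [0.4645 0.2121]
('yellow', 278, (411, 147, 23, 26), (422.1, 160.0, 14.4, 30.1)) [ 0.6752 -0.4044] [ 0.6666 -0.3942] [ 0.647  -0.3709]
('green', 352, (372, 230, 22, 22), (382.8, 240.6, 21.7, 22.0)) [ 0.4701 -0.3034] [ 0.4681 -0.2965] [ 0.4634 -0.2805]
('blue', 355, (252, 230, 22, 22), (262.5, 240.3, 21.6, 22.0)) [ 0.4661 -0.0053] [ 0.4642 -0.0078] [ 0.4598 -0.0136]
('blue', 811, (198, 181, 101, 14), (247.0, 187.5, 11.9, 137.2)) [0.5979 0.0367] [0.5918 0.0328] [0.5778 0.0239]
((242.70010375976562, 156.29647827148438), (110.51092529296875, 41.64103317260742), 2.009553909301758)
0.14 [[0.6046, 0.1623], [0.7017, 0.1632], [0.695, -0.0905], [0.599, -0.0886]] [0.6496 0.0358]
0.155 [[0.602, 0.159], [0.6978, 0.1599], [0.6912, -0.0904], [0.5964, -0.0885]] [0.6464 0.0342]
0.163 [[0.6006, 0.1573], [0.6957, 0.1581], [0.6891, -0.0904], [0.595, -0.0885]] [0.6446 0.0333]
```

View pics/t1c.png

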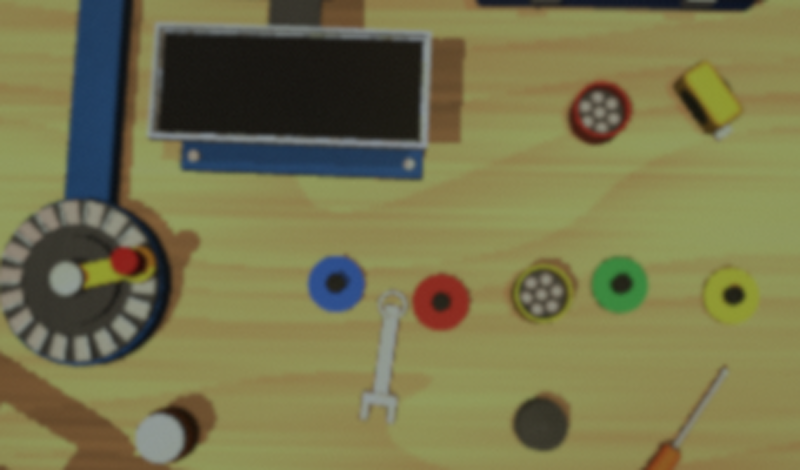

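Call:
jog_arm(
  moves=[
    [[0,0,8.5],[0,0,0],0],
    [[0,0,8.5],[0,0,0],0],
    [[0,0,8.5],[0,0,0],0],
    [[0,0,8.5],[0,0,0],0],
    [[0,0,8.5],[0,0,0],0],
    [[0,0,8.5],[0,0,0],0],
    [[0,0,8.5],[0,0,0],0],
    [[0,0,8.5],[0,0,0],0],
    [[0,0,0.5],[0,0,0],0],
  ],
  newtons=40,
)

```text
time_s: 1.0
eef_pos: [0.2109, 0.5346, 0.2498]
ee_rot: [0.0, 0.708, 0.706, -0.0]
ft_force: [-0.2, 0.8, -0.5]
width: 1.0
finger_force: 0.0
```

Run:
```python
from h import *
for n,u,v,z in[('ytub',350.4,244.6,.05),('rtub',375.5,167.3,.05),('ylid',431.1,245.4,.01),('rlid',307,248.1,.01),('hub',147.6,238.6,.1),('handle',172.7,230,.142)]: print(n,np.round(onz('top',u,v,z),4), np.round(proj('scene',onz('top',u,v,z)),1))
```

```text
ytub [ 0.4574 -0.2186  0.05  ] [[259.3 189.4]]
rtub [ 0.6463 -0.2793  0.05  ] [[183.9 205.3]]
ylid [ 0.4598 -0.4243  0.01  ] [[216.4 168.4]]
rlid [ 0.4487 -0.1158  0.01  ] [[286.7 219.9]]
hub [0.4606 0.258  0.1   ] [[402.4 281. ]]
handle [0.4791 0.1889 0.142 ] [[373.1 250.5]]
```

Call:
jog_arm(
  moves=[
    [[0,0,0],[-4.18,1.37,0],0],
    [[0,0,0],[-4.18,1.37,0],0],
    [[0,0,0],[-4.18,1.37,0],0],
    [[0,0,0],[-4.18,1.37,0],0],
    [[0,0,0],[-4.18,1.37,0],0],
    [[0,0,0],[-4.18,1.37,0],0],
    [[0,0,0],[-4.18,1.37,0],0],
    [[0,0,0],[-4.18,1.37,0],0],
    [[0,0,0],[-4.18,1.37,0],0],
    [[0,0,0],[-4.18,1.37,0],0],
    [[0,0,0],[-4.18,1.37,0],0],
    [[0,0,0],[-4.18,1.37,0],0],
  ],
)

```text
time_s: 2.2
eef_pos: [0.3753, 0.0314, 0.2505]
ee_rot: [0.0, 0.706, 0.708, 0.0]
ft_force: [2.4, 0.1, -0.2]
width: 1.002
finger_force: 0.0
```

Call:
jog_arm(
  moves=[
    [[0,0,0],[-4.18,1.37,0],0],
    [[0,0,0],[-4.18,1.37,0],0],
    [[0,0,0],[-4.18,1.37,0],0],
    [[0,0,0],[-4.18,1.37,0],0],
    [[0,0,0],[-4.18,1.37,0],0],
    [[0,0,0],[-4.18,1.37,0],0],
    [[0,0,0],[0,0,4],0],
    [[0,0,0],[0,0,4],0],
    [[0,0,0],[0,0,2],0],
    [[0,0,0],[0,0,0],0],
  ],
)

```text
time_s: 3.2
eef_pos: [0.4549, -0.2161, 0.1467]
ee_rot: [-0.004, 0.706, 0.708, -0.0]
ft_force: [-0.6, 0.4, -0.5]
width: 1.0
finger_force: 0.0
```

Call:
jog_arm(
  moves=[
    [[0,0,0],[-0.2,0.3,4],0],
    [[0,0,0],[0,0,4],0],
    [[0,0,0],[0,0,3],0],
    [[0,0,0],[0,0,0],0.5],
    [[0,0,0],[0,0,0],0.5],
    [[0,0,0],[0,0,0],0.5],
    [[0,0,0],[0,0,0],0.5],
    [[0,0,0],[0,0,0],0.5],
    [[0,0,0],[0,0,0],0.5],
  ],
  newtons=40,
)

```text
time_s: 4.1
eef_pos: [0.4613, -0.2205, 0.0419]
ee_rot: [0.001, 0.707, 0.707, 0.0]
ft_force: [-0.1, 1.1, 7.3]
width: 0.677
finger_force: 44.4
```

Call:
jog_arm(
  moves=[
    [[0,0,0],[0,0,-2],0.5],
    [[0,0,0],[0,0,-4],0.5],
    [[0,0,0],[0,0,-4],0.5],
    [[0,0,0],[0,0,-4],0.5],
    [[0,0,0],[0,0,-4],0.5],
    [[0,0,0],[0,0,-3],0.5],
    [[0,0,0],[0,0,0],0.5],
  ],
  newtons=50,
)

```text
time_s: 4.8
eef_pos: [0.4623, -0.2212, 0.2554]
ee_rot: [0.005, 0.707, 0.707, 0.001]
ft_force: [0.5, -0.8, -3.3]
width: 0.678
finger_force: 56.3
```

Call:
jog_arm(
  moves=[
    [[0,0,0],[2.4,2.3,0],0.5],
    [[0,0,0],[2.4,2.3,0],0.5],
    [[0,0,0],[2.4,2.3,0],0.5],
    [[0,0,0],[2.4,2.3,0],0.5],
    [[0,0,0],[2.4,2.3,0],0.5],
    [[0,0,0],[2.4,2.3,0],0.5],
    [[0,0,0],[2.4,2.3,0],0.5],
    [[0,0,0],[2.4,2.3,0],0.5],
    [[0,0,0],[0,0,0],0.5],
    [[0,0,0],[0,0,0],0.5],
  ],
)

```text
time_s: 5.8
eef_pos: [0.6434, -0.0269, 0.2475]
ee_rot: [-0.002, 0.707, 0.707, -0.001]
ft_force: [-0.1, -0.3, -3.9]
width: 0.675
finger_force: 56.4
```

Run:
```python
from h import *
snap('scene','s2.png')
```

```text
(no output)
```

View pics/s2.png

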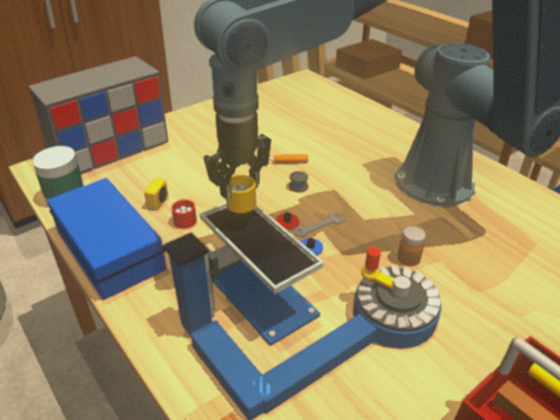

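The yellow tub hangs upright in the gripper at (242,190), above the near-left end of the tray. The tray's corners are around (203,215) and (320,262).

Call:
jog_arm(
  moves=[
    [[0,0,0],[0,0,2.2],0.5],
    [[0,0,0],[0,0,1.6],0.5],
    [[0,0,0],[0,0,0.4],0.5],
    [[0,0,0],[0,0,0.2],0.5],
    [[0,0,0],[0,0,0],0.5],
    [[0,0,0],[0,0,0],0.5],
  ],
)

```text
time_s: 6.45
eef_pos: [0.6448, -0.028, 0.2073]
ee_rot: [0.001, 0.707, 0.707, 0.0]
ft_force: [0.9, 0.2, -3.8]
width: 0.675
finger_force: 56.3
```

Call:
jog_arm(
  moves=[
    [[0,0,0],[0,0,0.2],0.5],
    [[0,0,0],[0,0,0.2],0.5],
    [[0,0,0],[0,0,0],0.5],
  ],
)

```text
time_s: 6.75
eef_pos: [0.6442, -0.0277, 0.2021]
ee_rot: [-0.0, 0.707, 0.707, -0.0]
ft_force: [0.3, -0.2, -3.2]
width: 0.675
finger_force: 58.5
```

Call:
jog_arm(
  moves=[
    [[0,0,0],[0,0,0.2],0.5],
    [[0,0,0],[0,0,0.1],0.5],
    [[0,0,0],[0,0,0],0.5],
  ],
)

```text
time_s: 7.05
eef_pos: [0.6442, -0.0277, 0.199]
ee_rot: [-0.0, 0.707, 0.707, -0.0]
ft_force: [0.3, 0.1, -3.4]
width: 0.678
finger_force: 58.5
```

Call:
jog_arm(
  moves=[
    [[0,0,0],[0,0,0.2],0.5],
    [[0,0,0],[0,0,0],0.5],
  ],
)

```text
time_s: 7.25
eef_pos: [0.6442, -0.0277, 0.1969]
ee_rot: [-0.0, 0.707, 0.707, -0.0]
ft_force: [0.4, -0.5, -3.3]
width: 0.678
finger_force: 58.5
```

Call:
jog_arm(
  moves=[
    [[0,0,0],[0,0,0.15],0.5],
    [[0,0,0],[0,0,0],0.5],
  ],
)

```text
time_s: 7.45
eef_pos: [0.6444, -0.0278, 0.196]
ee_rot: [0.0, 0.707, 0.707, 0.0]
ft_force: [-0.5, 0.2, -2.0]
width: 0.677
finger_force: 58.7
```

Call:
jog_arm(
  moves=[
    [[0,0,0],[0,0,0.15],0.5],
    [[0,0,0],[0,0,0],0.5],
  ],
)

```text
time_s: 7.65
eef_pos: [0.6444, -0.0278, 0.1947]
ee_rot: [0.0, 0.707, 0.707, 0.0]
ft_force: [-1.5, 0.1, 0.1]
width: 0.674
finger_force: 59.0
```

Call:
jog_arm(
  moves=[
    [[0,0,0],[0,0,0.15],0.5],
    [[0,0,0],[0,0,0],0.5],
  ],
)

```text
time_s: 7.85
eef_pos: [0.6445, -0.0278, 0.1936]
ee_rot: [0.0, 0.707, 0.707, 0.0]
ft_force: [-3.3, 0.2, 5.6]
width: 0.676
finger_force: 59.4
```

Call:
jog_arm(
  moves=[
    [[0,0,0],[0,0,-0.3],0.1],
    [[0,0,0],[0,0,0],0.1],
    [[0,0,0],[0,0,0],0.1],
    [[0,0,0],[0,0,0],0.1],
  ],
  newtons=20,
)

```text
time_s: 8.25
eef_pos: [0.6444, -0.0278, 0.1957]
ee_rot: [0.0, 0.707, 0.707, 0.0]
ft_force: [-0.0, 0.4, -0.1]
width: 0.903
finger_force: 0.0
```

Call:
jog_arm(
  moves=[
    [[0,0,-8.2],[0,0,0],0.1],
    [[0,0,-8.2],[0,0,0],0.1],
    [[0,0,-8.2],[0,0,0],0.1],
    [[0,0,-8.2],[0,0,0],0.1],
    [[0,0,-8.2],[0,0,0],0.1],
    [[0,0,-8.2],[0,0,0],0.1],
    [[0,0,-8.2],[0,0,0],0.1],
    [[0,0,-8.2],[0,0,0],0.1],
    [[0,0,-8.2],[0,0,0],0.1],
    [[0,0,-8.2],[0,0,0],0.1],
    [[0,0,-8.0],[0,0,0],0.1],
  ],
)

```text
time_s: 9.35
eef_pos: [0.6443, -0.0278, 0.1956]
ee_rot: [-0.0, -0.003, 1.0, 0.0]
ft_force: [0.8, -0.2, 0.3]
width: 0.9
finger_force: 0.0
```

Call:
jog_arm(
  moves=[
    [[0,0,0],[0,0,0],0.5],
    [[0,0,0],[0,0,0],0.5],
    [[0,0,0],[0,0,0],0.5],
    [[0,0,0],[0,0,0],0.5],
    [[0,0,0],[0,0,0],0.5],
  ],
)

```text
time_s: 9.85
eef_pos: [0.6444, -0.0277, 0.1959]
ee_rot: [0.0, 0.001, 1.0, 0.0]
ft_force: [-0.4, 1.2, 1.7]
width: 0.708
finger_force: 21.9
```

Call:
jog_arm(
  moves=[
    [[0,0,0],[0,0,0],0.0],
    [[0,0,0],[0,0,0],0.0],
    [[0,0,0],[0,0,0],0.0],
    [[0,0,0],[0,0,0],0.0],
    [[0,0,0],[0,0,-3.5],0.0],
    [[0,0,0],[0,0,-4.5],0.0],
  ],
)

```text
time_s: 10.45
eef_pos: [0.6426, -0.0275, 0.2735]
ee_rot: [-0.003, 0.0, 1.0, 0.001]
ft_force: [1.4, -0.9, -0.0]
width: 1.001
finger_force: 0.0
```

Call:
jog_arm(
  moves=[
    [[0,0,0],[1.85,-3.97,0],0.4],
    [[0,0,0],[1.85,-3.97,0],0.4],
    [[0,0,0],[1.85,-3.97,0],0.4],
    [[0,0,0],[1.85,-3.97,0],0.4],
    [[0,0,0],[1.85,-3.97,0],0.4],
    [[0,0,0],[1.85,-3.97,0],0.4],
    [[0,0,0],[1.85,-3.97,0],0.4],
    [[0,0,0],[1.85,-3.97,0],0.4],
    [[0,0,0],[1.85,-3.97,0],0.4],
    [[0,0,0],[1.85,-3.97,0],0.4],
    [[0,0,0],[0,0,4.5],0.4],
    [[0,0,0],[0,0,4.5],0.4],
  ],
)

```text
time_s: 11.65
eef_pos: [0.4588, -0.4274, 0.1865]
ee_rot: [0.001, 0.002, 1.0, -0.002]
ft_force: [-0.3, -0.4, -1.0]
width: 0.6
finger_force: 0.0
```

Call:
jog_arm(
  moves=[
    [[0,0,0],[0,0,4.5],0.4],
    [[0,0,0],[0,0,3],0.4],
    [[0,0,0],[0,0,0],0.4],
    [[0,0,0],[0,0,0],0.4],
  ],
)

```text
time_s: 12.05
eef_pos: [0.4592, -0.4248, 0.1112]
ee_rot: [-0.0, 0.0, 1.0, 0.0]
ft_force: [0.1, -0.7, 1.4]
width: 0.6
finger_force: 0.0
```

Call:
jog_arm(
  moves=[
    [[0,0,0],[0,0,4],0.4],
    [[0,0,0],[0,0,3.7],0.4],
    [[0,0,0],[0,0,0],0.4],
    [[0,0,0],[0,0,0],0.9],
    [[0,0,0],[0,0,0],0.9],
    [[0,0,0],[0,0,0],0.9],
    [[0,0,0],[0,0,0],0.9],
    [[0,0,0],[0,0,0],0.9],
    [[0,0,0],[0,0,0],0.9],
  ],
)

```text
time_s: 12.95
eef_pos: [0.4608, -0.4268, 0.0375]
ee_rot: [0.002, 0.0, 1.0, -0.002]
ft_force: [-0.5, -0.2, 8.1]
width: 0.222
finger_force: 19.7
```

Call:
jog_arm(
  moves=[
    [[0,0,0],[0,0,0],0.5],
    [[0,0,0],[0,0,0],0.5],
    [[0,0,0],[0,0,0],0.5],
  ],
)

```text
time_s: 13.25
eef_pos: [0.4592, -0.4248, 0.0343]
ee_rot: [0.0, 0.0, 1.0, -0.0]
ft_force: [0.5, -0.6, -0.6]
width: 0.496
finger_force: 0.0
```

Call:
jog_arm(
  moves=[
    [[0,0,8.2],[0,0,0],0.5],
    [[0,0,8.2],[0,0,0],0.5],
    [[0,0,8.2],[0,0,0],0.5],
    [[0,0,8.2],[0,0,0],0.5],
    [[0,0,8.2],[0,0,0],0.5],
    [[0,0,8.2],[0,0,0],0.5],
    [[0,0,8.2],[0,0,0],0.5],
    [[0,0,8.2],[0,0,0],0.5],
    [[0,0,8.2],[0,0,0],0.5],
    [[0,0,8.2],[0,0,0],0.5],
    [[0,0,8.0],[0,0,0],0.5],
  ],
)

```text
time_s: 14.35
eef_pos: [0.459, -0.4245, 0.0336]
ee_rot: [-0.0, 0.709, 0.705, 0.0]
ft_force: [-0.2, -0.5, 0.1]
width: 0.501
finger_force: 0.0
```

Call:
jog_arm(
  moves=[
    [[0,0,0],[0,0,0],0.9],
    [[0,0,0],[0,0,0],0.9],
    [[0,0,0],[0,0,0],0.9],
    [[0,0,0],[0,0,0],0.9],
    [[0,0,0],[0,0,0],0.9],
    [[0,0,0],[0,0,0],0.9],
  ],
  newtons=40,
)

```text
time_s: 14.95
eef_pos: [0.4592, -0.4247, 0.0339]
ee_rot: [0.0, 0.707, 0.707, -0.0]
ft_force: [0.4, -0.2, 0.7]
width: 0.216
finger_force: 39.1
```

Call:
jog_arm(
  moves=[
    [[0,0,0],[0,0,-2.8],0.9],
    [[0,0,0],[0,0,-4],0.9],
    [[0,0,0],[0,0,-4],0.9],
    [[0,0,0],[0,0,-4],0.9],
    [[0,0,0],[0,0,-4],0.9],
    [[0,0,0],[0,0,-4],0.9],
    [[0,0,0],[0,0,0],0.9],
  ],
)

```text
time_s: 15.65
eef_pos: [0.4611, -0.4271, 0.2693]
ee_rot: [0.006, 0.707, 0.707, -0.001]
ft_force: [-0.4, 0.4, 0.3]
width: 0.209
finger_force: 39.1
```

Call:
jog_arm(
  moves=[
    [[0,0,0],[3.97,1.85,0],0.9],
    [[0,0,0],[3.97,1.85,0],0.9],
    [[0,0,0],[3.97,1.85,0],0.9],
    [[0,0,0],[3.97,1.85,0],0.9],
    [[0,0,0],[3.97,1.85,0],0.9],
    [[0,0,0],[3.97,1.85,0],0.9],
    [[0,0,0],[3.97,1.85,0],0.9],
    [[0,0,0],[3.97,1.85,0],0.9],
    [[0,0,0],[3.97,1.85,0],0.9],
    [[0,0,0],[3.97,1.85,0],0.9],
    [[0,0,0],[0,0,0],0.9],
    [[0,0,0],[0,0,0],0.9],
  ],
)

```text
time_s: 16.85
eef_pos: [0.644, -0.0267, 0.2606]
ee_rot: [-0.001, 0.706, 0.708, -0.001]
ft_force: [0.2, 0.4, -0.1]
width: 0.21
finger_force: 39.2
```

Call:
jog_arm(
  moves=[
    [[0,0,0],[0,0,0],0.9],
    [[0,0,0],[0,0,0],0.9],
    [[0,0,0],[0,0,0],0.9],
  ],
)

```text
time_s: 17.15
eef_pos: [0.644, -0.0291, 0.2618]
ee_rot: [0.0, 0.708, 0.706, -0.0]
ft_force: [-1.0, 0.9, -1.2]
width: 0.213
finger_force: 39.2
```

Run:
```python
from h import *
im=snap('scene'); a=im[110:270,150:370]
cv2.imwrite('pics/s3.png',cv2.cvtColor(cv2.resize(a,(770,560),interpolation=cv2.INTER_CUBIC),cv2.COLOR_RGB2BGR))
```

```text
(no output)
```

View pics/s3.png

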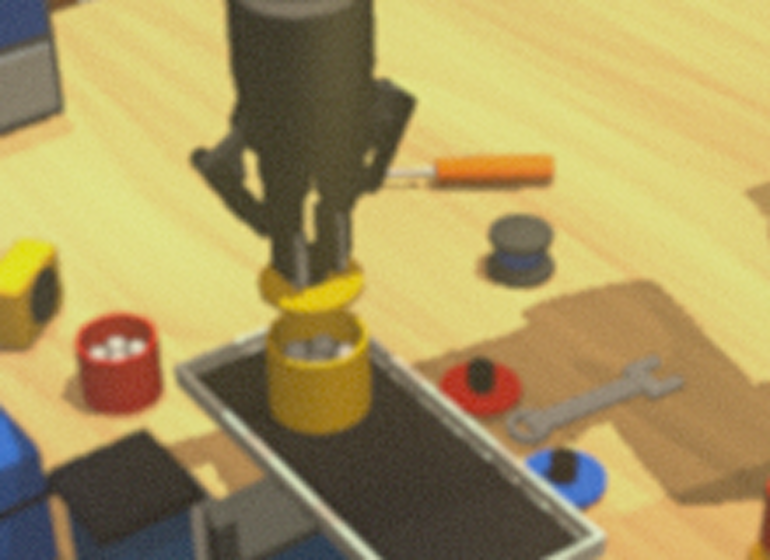

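The yellow lid hangs just above the yellow tub in the tray. In the crop, the lid plate is centred near (311,288) and the tub mouth near (319,340). The red tub is still at about (119,345). I'll check the lateral offset numerically.

Run:
```python
from h import *
for p in[(.6444,-.0278,.2036),(.644,-.0285,.2618-.0139-.01)]:
  q=proj('scene',p)[0]; print(q,(q-[150,110])*3.5)
im=cv2.cvtColor(cv2.imread('pics/s3.png'),cv2.COLOR_BGR2HSV)
h,s,v=cv2.split(im); m=((h>22)&(h<34)&(s>190)).astype(np.uint8)
for y in (270,280,285,290,295,300,320,330,340,360,380,400):
  x=np.where(m[y,240:390])[0]
  print(y, (x.min()+240,x.max()+240,(x.min()+x.max())/2+240) if len(x) else None)
print(env.read_state()['eef_pos'])
```

```text
[239.77483901 204.07706141] [314.21193653 329.26971492]
[239.04421083 189.82341769] [311.6547379  279.38196192]
270 None
280 (np.int64(327), np.int64(361), np.float64(344.0))
285 (np.int64(319), np.int64(361), np.float64(340.0))
290 (np.int64(304), np.int64(359), np.float64(331.5))
295 (np.int64(281), np.int64(355), np.float64(318.0))
300 (np.int64(278), np.int64(347), np.float64(312.5))
320 (np.int64(353), np.int64(358), np.float64(355.5))
330 (np.int64(295), np.int64(364), np.float64(329.5))
340 (np.int64(358), np.int64(365), np.float64(361.5))
360 (np.int64(285), np.int64(352), np.float64(318.5))
380 None
400 (np.int64(303), np.int64(311), np.float64(307.0))
[ 0.64408945 -0.02893485  0.2618714 ]
```

Call:
jog_arm(
  moves=[
    [[0,0,0],[0.25,0,0.8],0.9],
    [[0,0,0],[0,0,0.8],0.9],
    [[0,0,0],[0,0,0.4],0.9],
    [[0,0,0],[0,0,0.2],0.9],
    [[0,0,0],[0,0,0],0.9],
    [[0,0,0],[0,0,0],0.9],
  ],
)

```text
time_s: 17.8
eef_pos: [0.6444, -0.0252, 0.2399]
ee_rot: [0.0, 0.707, 0.707, 0.0]
ft_force: [-0.3, 0.2, 0.1]
width: 0.209
finger_force: 39.2
```

Call:
jog_arm(
  moves=[
    [[0,0,0],[0,0,0.3],0.9],
    [[0,0,0],[0,0,0],0.9],
    [[0,0,0],[0,0,0],0.9],
  ],
)

```text
time_s: 18.1
eef_pos: [0.6443, -0.0252, 0.2368]
ee_rot: [-0.0, 0.707, 0.707, -0.0]
ft_force: [-0.3, 0.1, 0.1]
width: 0.209
finger_force: 39.2
```

Call:
jog_arm(
  moves=[
    [[0,0,0],[0,0,0.3],0.9],
    [[0,0,0],[0,0,0],0.9],
    [[0,0,0],[0,0,0],0.9],
  ],
)

```text
time_s: 18.4
eef_pos: [0.6442, -0.0252, 0.2336]
ee_rot: [-0.0, 0.707, 0.707, -0.0]
ft_force: [0.1, -0.1, -0.2]
width: 0.207
finger_force: 39.2
```

Call:
jog_arm(
  moves=[
    [[0,0,0],[0,0,0.2],0.9],
    [[0,0,0],[0,0,0],0.9],
    [[0,0,0],[0,0,0],0.9],
  ],
)

```text
time_s: 18.7
eef_pos: [0.6443, -0.0253, 0.2317]
ee_rot: [-0.0, 0.707, 0.707, -0.0]
ft_force: [0.1, -0.7, -0.2]
width: 0.212
finger_force: 39.2
```

Call:
jog_arm(
  moves=[
    [[0,0,0],[0,0,0.1],0.9],
    [[0,0,0],[0,0,0],0.9],
    [[0,0,0],[0,0,0],0.9],
  ],
)

```text
time_s: 19.0
eef_pos: [0.6443, -0.0253, 0.2307]
ee_rot: [-0.0, 0.707, 0.707, -0.0]
ft_force: [-0.4, -0.4, -0.1]
width: 0.215
finger_force: 39.2
```

Call:
jog_arm(
  moves=[
    [[0,0,0],[0,0,0.1],0.9],
    [[0,0,0],[0,0,0],0.9],
    [[0,0,0],[0,0,0],0.9],
  ],
)

```text
time_s: 19.3
eef_pos: [0.6443, -0.0253, 0.2297]
ee_rot: [-0.0, 0.707, 0.707, -0.0]
ft_force: [0.8, -0.2, -0.3]
width: 0.211
finger_force: 39.2
```

Call:
jog_arm(
  moves=[
    [[0,0,0],[0,0,0.1],0.9],
    [[0,0,0],[0,0,0],0.9],
    [[0,0,0],[0,0,0],0.9],
  ],
)

```text
time_s: 19.6
eef_pos: [0.6444, -0.0253, 0.2293]
ee_rot: [0.0, 0.707, 0.707, 0.0]
ft_force: [-1.7, 0.7, 3.8]
width: 0.213
finger_force: 39.6
```

Call:
jog_arm(
  moves=[
    [[0,0,0],[0,0,0],0.5],
    [[0,0,0],[0,0,0],0.5],
    [[0,0,0],[0,0,0],0.5],
    [[0,0,0],[0,0,-3],0.4],
    [[0,0,0],[-2,-4,-2],0],
    [[0,0,0],[-3,-4,0],0],
    [[0,0,0],[-3,-4,0],0],
    [[0,0,0],[0,-4,0],0],
    [[0,0,0],[0,-4,0],0],
    [[0,0,0],[0,0,0],0],
  ],
)

```text
time_s: 20.6
eef_pos: [0.4404, -0.1046, 0.278]
ee_rot: [-0.001, 0.708, 0.706, -0.001]
ft_force: [0.6, -1.4, -1.0]
width: 0.996
finger_force: 0.0
```

Run:
```python
from h import *
t=snap('top','t4.png'); im=snap('scene')
c=lambda a:cv2.resize(a,(400,300),interpolation=cv2.INTER_CUBIC)
a=np.hstack([c(t[110:290,180:420]),c(im[130:280,150:350])])
cv2.imwrite('pics/c4.png',cv2.cvtColor(a,cv2.COLOR_RGB2BGR))
print(env.read_state()['eef_pos'])
```

```text
[ 0.44406021 -0.10533202  0.27924315]
```

View pics/c4.png

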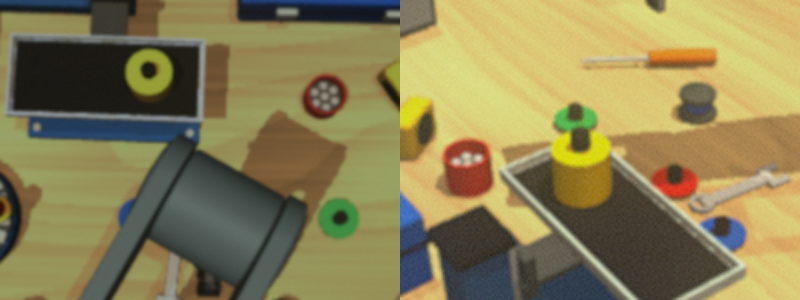

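The yellow lid sits level on its tub, at crop left (149,72) and right (581,150). The red tub is unmoved at crop left (325,95), which is pixel (375,167).

Call:
jog_arm(
  moves=[
    [[0,0,0],[-2.49,2.89,0],0],
    [[0,0,0],[-2.49,2.89,0],0],
    [[0,0,0],[-2.49,2.89,0],0],
    [[0,0,0],[-2.49,2.89,0],0],
    [[0,0,0],[-2.49,2.89,0],0],
    [[0,0,0],[-2.49,2.89,0],0],
    [[0,0,0],[-2.49,2.89,0],0],
    [[0,0,0],[0,0,4],0],
    [[0,0,0],[0,0,4],0],
    [[0,0,0],[0,0,4],0],
    [[0,0,0],[0,0,2],0],
    [[0,0,0],[0,0,0],0],
  ],
)

```text
time_s: 21.9
eef_pos: [0.645, -0.2778, 0.1329]
ee_rot: [-0.004, 0.707, 0.707, -0.001]
ft_force: [-0.3, 1.3, -0.6]
width: 0.997
finger_force: 0.0
```

Call:
jog_arm(
  moves=[
    [[0,0,0],[0,0,0],0],
    [[0,0,0],[0,0,0],0],
  ],
)

```text
time_s: 22.1
eef_pos: [0.6482, -0.2802, 0.1411]
ee_rot: [0.002, 0.707, 0.707, 0.0]
ft_force: [-0.7, -0.1, 0.6]
width: 1.001
finger_force: 0.0
```

Call:
jog_arm(
  moves=[
    [[0,0,0],[0,0,4],0],
    [[0,0,0],[0,0,4],0],
    [[0,0,0],[0,0,1.9],0],
    [[0,0,0],[0,0,0],0],
    [[0,0,0],[0,0,0],0],
    [[0,0,0],[0,0,0],0],
    [[0,0,0],[0,0,0],0.5],
    [[0,0,0],[0,0,0],0.5],
    [[0,0,0],[0,0,0],0.5],
    [[0,0,0],[0,0,0],0.5],
    [[0,0,0],[0,0,0],0.5],
    [[0,0,0],[0,0,0],0.5],
  ],
  newtons=55,
)

```text
time_s: 23.3
eef_pos: [0.6479, -0.2804, 0.0423]
ee_rot: [0.002, 0.707, 0.707, 0.0]
ft_force: [0.1, 0.6, 6.4]
width: 0.681
finger_force: 60.1
```

Call:
jog_arm(
  moves=[
    [[0,0,0],[0,0,-2],0.5],
    [[0,0,0],[0,0,-4],0.5],
    [[0,0,0],[0,0,-4],0.5],
    [[0,0,0],[0,0,-4],0.5],
    [[0,0,0],[0,0,-4],0.5],
    [[0,0,0],[0,0,-4],0.5],
    [[0,0,0],[0,0,-3],0.5],
    [[0,0,0],[0,0,-2],0.5],
    [[0,0,0],[0,0,0],0.5],
    [[0,0,0],[0,0,0],0.5],
    [[0,0,0],[0,0,0],0.5],
  ],
)

```text
time_s: 24.4
eef_pos: [0.6456, -0.279, 0.3069]
ee_rot: [-0.002, 0.707, 0.707, -0.0]
ft_force: [-0.3, -0.0, -4.1]
width: 0.675
finger_force: 60.4
```

Call:
jog_arm(
  moves=[
    [[0,0,0],[3.73,0,0],0.5],
    [[0,0,0],[3.73,0,0],0.5],
    [[0,0,0],[3.73,0,0],0.5],
    [[0,0,0],[3.73,0,0],0.5],
    [[0,0,0],[3.73,0,0],0.5],
    [[0,0,0],[3.73,0,0],0.5],
    [[0,0,0],[3.73,0,0],0.5],
    [[0,0,0],[3.73,0,0],0.5],
    [[0,0,0],[3.73,0,0],0.5],
    [[0,0,0],[3.73,0,0],0.5],
    [[0,0,0],[0,0,0],0.5],
    [[0,0,0],[0,0,0],0.5],
  ],
)

```text
time_s: 25.6
eef_pos: [0.6458, 0.0944, 0.3077]
ee_rot: [-0.001, 0.707, 0.708, -0.001]
ft_force: [-0.8, -0.8, -3.8]
width: 0.673
finger_force: 60.4
```

Call:
jog_arm(
  moves=[
    [[0,0,0],[0,0,0],0.5],
    [[0,0,0],[0,0,3],0.5],
    [[0,0,0],[0,0,3],0.5],
    [[0,0,0],[0,0,2],0.5],
    [[0,0,0],[0,0,1],0.5],
    [[0,0,0],[0,0,0],0.5],
    [[0,0,0],[0,0,0],0.5],
    [[0,0,0],[0,0,0],0.5],
  ],
)

```text
time_s: 26.4
eef_pos: [0.6477, 0.0931, 0.2217]
ee_rot: [0.001, 0.707, 0.707, 0.001]
ft_force: [0.2, -0.0, -2.8]
width: 0.675
finger_force: 60.4
```

Run:
```python
from h import *
im=snap('scene'); a=im[120:320,130:390]
cv2.imwrite('pics/s5.png',cv2.cvtColor(cv2.resize(a,(650,500),interpolation=cv2.INTER_CUBIC),cv2.COLOR_RGB2BGR))
print(env.read_state()['eef_pos'])
```

```text
[0.6476501  0.09324351 0.22164597]
```

View pics/s5.png

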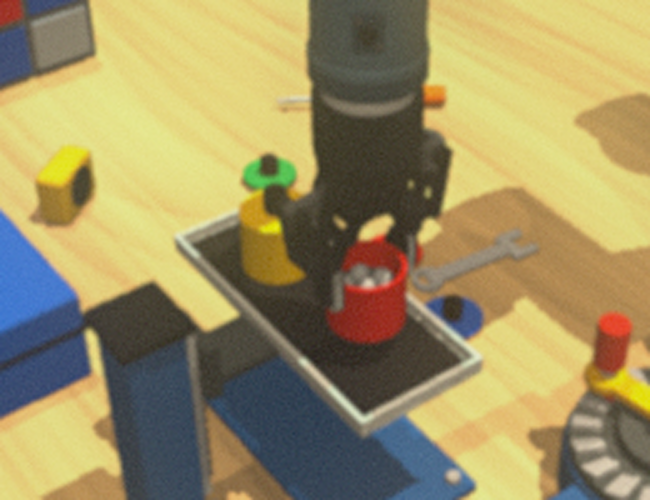

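The red tub hangs upright over the right half of the tray, at crop (367,290). The yellow tub is undisturbed at (270,235).

Call:
jog_arm(
  moves=[
    [[0,0,0],[0,0,1.2],0.5],
    [[0,0,0],[0,0,1.0],0.5],
    [[0,0,0],[0,0,0],0.5],
    [[0,0,0],[0,0,0],0.5],
    [[0,0,0],[0,0,0.2],0.5],
    [[0,0,0],[0,0,0.1],0.5],
    [[0,0,0],[0,0,0],0.5],
  ],
)

```text
time_s: 27.15
eef_pos: [0.6467, 0.0934, 0.1948]
ee_rot: [0.0, 0.707, 0.707, 0.0]
ft_force: [0.2, -0.2, -3.0]
width: 0.679
finger_force: 60.4
```

Call:
jog_arm(
  moves=[
    [[0,0,0],[0,0,0.2],0.5],
    [[0,0,0],[0,0,0],0.5],
  ],
)

```text
time_s: 27.35
eef_pos: [0.647, 0.0935, 0.1938]
ee_rot: [0.0, 0.707, 0.707, 0.0]
ft_force: [-2.4, 1.0, 2.0]
width: 0.673
finger_force: 60.9
```

Call:
jog_arm(
  moves=[
    [[0,0,0],[0,0,0.1],0.5],
    [[0,0,0],[0,0,0],0.5],
  ],
)

```text
time_s: 27.55
eef_pos: [0.6471, 0.0935, 0.1937]
ee_rot: [0.001, 0.707, 0.707, 0.0]
ft_force: [-4.3, 0.1, 6.8]
width: 0.675
finger_force: 61.5
```

Call:
jog_arm(
  moves=[
    [[0,0,0],[0,0,-0.3],0.1],
    [[0,0,0],[0,0,0],0.1],
    [[0,0,0],[0,0,0],0.1],
    [[0,0,0],[0,0,0],0.1],
  ],
  newtons=20,
)

```text
time_s: 27.95
eef_pos: [0.6467, 0.0934, 0.1947]
ee_rot: [0.0, 0.707, 0.707, -0.0]
ft_force: [0.8, 0.8, -0.0]
width: 0.904
finger_force: 0.0
```

Call:
jog_arm(
  moves=[
    [[0,0,-8.2],[0,0,0],0.1],
    [[0,0,-8.2],[0,0,0],0.1],
    [[0,0,-8.2],[0,0,0],0.1],
    [[0,0,-8.2],[0,0,0],0.1],
    [[0,0,-8.2],[0,0,0],0.1],
    [[0,0,-8.2],[0,0,0],0.1],
    [[0,0,-8.2],[0,0,0],0.1],
    [[0,0,-8.2],[0,0,0],0.1],
    [[0,0,-8.2],[0,0,0],0.1],
    [[0,0,-8.2],[0,0,0],0.1],
    [[0,0,-8.0],[0,0,0],0.1],
  ],
)

```text
time_s: 29.05
eef_pos: [0.6467, 0.0934, 0.1945]
ee_rot: [-0.0, -0.003, 1.0, 0.0]
ft_force: [-0.4, -0.3, -0.7]
width: 0.9
finger_force: 0.0
```

Call:
jog_arm(
  moves=[
    [[0,0,0],[0,0,0],0.1],
    [[0,0,0],[0,0,0],0.5],
    [[0,0,0],[0,0,0],0.5],
    [[0,0,0],[0,0,0],0.5],
    [[0,0,0],[0,0,0],0.5],
    [[0,0,0],[0,0,0],0.5],
    [[0,0,0],[0,0,0],0.5],
  ],
)

```text
time_s: 29.75
eef_pos: [0.6467, 0.0934, 0.1949]
ee_rot: [0.0, 0.0, 1.0, -0.0]
ft_force: [-0.4, -1.2, 2.4]
width: 0.707
finger_force: 22.0
```

Call:
jog_arm(
  moves=[
    [[0,0,0],[0,0,0],0.1],
    [[0,0,0],[0,0,0],0.1],
    [[0,0,0],[0,0,0],0.1],
    [[0,0,0],[0,0,-3.5],0.1],
    [[0,0,0],[0,0,-4.5],0.1],
    [[0,0,0],[0,0,0],0.1],
    [[0,0,0],[0,0,0],0.1],
    [[0,0,0],[0,0,0],0.1],
  ],
)

```text
time_s: 30.55
eef_pos: [0.646, 0.0935, 0.2735]
ee_rot: [-0.001, 0.0, 1.0, 0.0]
ft_force: [-1.1, -0.4, -0.6]
width: 0.902
finger_force: 0.0
```

Call:
jog_arm(
  moves=[
    [[0,0,0],[2.83,-2.99,0],0.5],
    [[0,0,0],[2.83,-2.99,0],0.5],
    [[0,0,0],[2.83,-2.99,0],0.5],
    [[0,0,0],[2.83,-2.99,0],0.5],
    [[0,0,0],[2.83,-2.99,0],0.5],
    [[0,0,0],[2.83,-2.99,0],0.5],
    [[0,0,0],[2.83,-2.99,0],0.5],
    [[0,0,0],[0,0,4.5],0.5],
    [[0,0,0],[0,0,4.5],0.5],
    [[0,0,0],[0,0,4.5],0.5],
    [[0,0,0],[0,0,3],0.5],
    [[0,0,0],[0,0,0],0.5],
  ],
)

```text
time_s: 31.75
eef_pos: [0.4439, -0.1134, 0.1044]
ee_rot: [-0.005, 0.0, 1.0, 0.003]
ft_force: [-0.3, 0.4, -0.6]
width: 0.502
finger_force: 0.0
```

Call:
jog_arm(
  moves=[
    [[0,0,0],[0,0,0],0.5],
    [[0,0,0],[0,0,0],0.5],
    [[0,0,0],[0,0,0],0.5],
  ],
)

```text
time_s: 32.05
eef_pos: [0.4498, -0.1164, 0.1116]
ee_rot: [0.002, 0.0, 1.0, -0.001]
ft_force: [0.0, 0.5, -0.3]
width: 0.501
finger_force: 0.0
```

Call:
jog_arm(
  moves=[
    [[0,0,0],[0,0,4],0.5],
    [[0,0,0],[0,0,3.6],0.5],
    [[0,0,0],[0,0,0],0.5],
    [[0,0,0],[0,0,0],0.5],
    [[0,0,0],[0,0,0],0.5],
    [[0,0,0],[0,0,0],0.5],
    [[0,0,0],[0,0,0],0.9],
    [[0,0,0],[0,0,0],0.9],
    [[0,0,0],[0,0,0],0.9],
    [[0,0,0],[0,0,0],0.9],
    [[0,0,0],[0,0,0],0.9],
    [[0,0,0],[0,0,0],0.9],
  ],
)

```text
time_s: 33.25
eef_pos: [0.4493, -0.1162, 0.035]
ee_rot: [0.001, 0.0, 1.0, -0.0]
ft_force: [-2.2, 1.7, 7.1]
width: 0.221
finger_force: 20.0
```

Call:
jog_arm(
  moves=[
    [[0,0,0],[0,0,0],0.5],
    [[0,0,0],[0,0,0],0.5],
    [[0,0,0],[0,0,0],0.5],
  ],
)

```text
time_s: 33.55
eef_pos: [0.4483, -0.1157, 0.0338]
ee_rot: [-0.0, 0.0, 1.0, 0.0]
ft_force: [-0.2, -0.8, -0.1]
width: 0.505
finger_force: 0.0
```

Call:
jog_arm(
  moves=[
    [[0,0,8.2],[0,0,0],0.5],
    [[0,0,8.2],[0,0,0],0.5],
    [[0,0,8.2],[0,0,0],0.5],
    [[0,0,8.2],[0,0,0],0.5],
    [[0,0,8.2],[0,0,0],0.5],
    [[0,0,8.2],[0,0,0],0.5],
    [[0,0,8.2],[0,0,0],0.5],
    [[0,0,8.2],[0,0,0],0.5],
    [[0,0,8.2],[0,0,0],0.5],
    [[0,0,8.2],[0,0,0],0.5],
    [[0,0,8.0],[0,0,0],0.5],
  ],
)

```text
time_s: 34.65
eef_pos: [0.4483, -0.1157, 0.0336]
ee_rot: [-0.0, 0.709, 0.705, -0.0]
ft_force: [-0.3, -0.1, 0.4]
width: 0.502
finger_force: 0.0
```

Call:
jog_arm(
  moves=[
    [[0,0,0],[0,0,0],0.9],
    [[0,0,0],[0,0,0],0.9],
    [[0,0,0],[0,0,0],0.9],
    [[0,0,0],[0,0,0],0.9],
    [[0,0,0],[0,0,0],0.9],
    [[0,0,0],[0,0,0],0.9],
  ],
  newtons=40,
)

```text
time_s: 35.25
eef_pos: [0.4485, -0.1158, 0.0339]
ee_rot: [0.0, 0.707, 0.707, 0.0]
ft_force: [-0.3, -0.2, 2.5]
width: 0.213
finger_force: 39.0
```

Call:
jog_arm(
  moves=[
    [[0,0,0],[0,0,-2],0.9],
    [[0,0,0],[0,0,-4],0.9],
    [[0,0,0],[0,0,-4],0.9],
    [[0,0,0],[0,0,-4],0.9],
    [[0,0,0],[0,0,-4],0.9],
    [[0,0,0],[0,0,-4],0.9],
    [[0,0,0],[0,0,-4],0.9],
    [[0,0,0],[0,0,0],0.9],
  ],
)

```text
time_s: 36.05
eef_pos: [0.451, -0.1171, 0.2999]
ee_rot: [0.005, 0.707, 0.707, 0.002]
ft_force: [0.2, -0.4, -0.3]
width: 0.209
finger_force: 39.1
```

Call:
jog_arm(
  moves=[
    [[0,0,0],[2.62,2.48,0],0.9],
    [[0,0,0],[2.62,2.48,0],0.9],
    [[0,0,0],[2.62,2.48,0],0.9],
    [[0,0,0],[2.62,2.48,0],0.9],
    [[0,0,0],[2.62,2.48,0],0.9],
    [[0,0,0],[2.62,2.48,0],0.9],
    [[0,0,0],[2.62,2.48,0],0.9],
    [[0,0,0],[2.62,2.48,0],0.9],
    [[0,0,0],[0,0,0],0.9],
    [[0,0,0],[0,0,0],0.9],
    [[0,0,0],[0,0,0],0.9],
    [[0,0,0],[0,0,0],0.9],
  ],
)

```text
time_s: 37.25
eef_pos: [0.6465, 0.0929, 0.2937]
ee_rot: [-0.0, 0.708, 0.707, -0.0]
ft_force: [0.5, 0.3, -0.4]
width: 0.21
finger_force: 39.3
```

Call:
jog_arm(
  moves=[
    [[0,0,0],[0,0,2],0.9],
    [[0,0,0],[0,0,1.5],0.9],
    [[0,0,0],[0,0,0],0.9],
    [[0,0,0],[0,0,0],0.9],
    [[0,0,0],[0,0,0],0.9],
    [[0,0,0],[0,0,0],0.9],
  ],
)

```text
time_s: 37.85
eef_pos: [0.6475, 0.0937, 0.2599]
ee_rot: [0.001, 0.707, 0.707, 0.001]
ft_force: [0.1, -0.0, -0.3]
width: 0.209
finger_force: 39.3
```

Run:
```python
from h import *
im=snap('scene'); a=im[120:320,130:390]
cv2.imwrite('pics/s6.png',cv2.cvtColor(cv2.resize(a,(650,500),interpolation=cv2.INTER_CUBIC),cv2.COLOR_RGB2BGR))
p=env.read_state()['eef_pos'];print(p)
for q in[(.6467,.0934,.202),p-[0,0,.0239]]: print((proj('scene',q)[0]-[130,120])*2.5)
```

```text
[0.64739422 0.09372769 0.25975945]
[366.05076747 291.52687772]
[365.78084614 256.55135591]
```

View pics/s6.png

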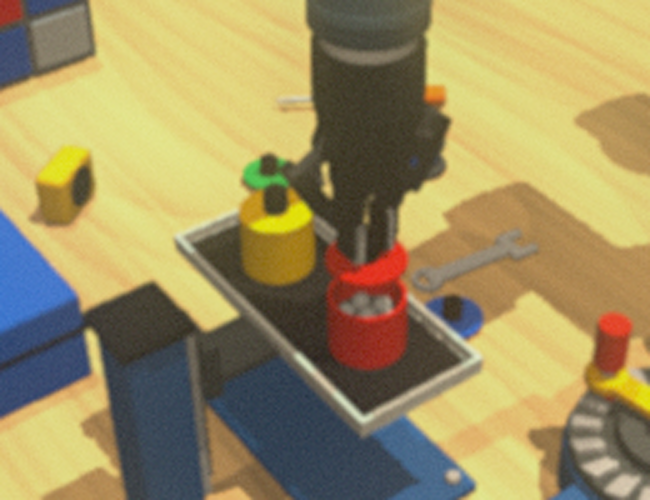

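The red lid at crop (366,262) hangs centred over the red tub at (367,298). The wrench and the yellow tub are undisturbed.

Call:
jog_arm(
  moves=[
    [[0,0,0],[0,0,1],0.9],
    [[0,0,0],[0,0,1],0.9],
    [[0,0,0],[0,0,0.3],0.9],
    [[0,0,0],[0,0,0],0.9],
    [[0,0,0],[0,0,0],0.9],
    [[0,0,0],[0,0,0],0.9],
  ],
)

```text
time_s: 38.5
eef_pos: [0.6473, 0.0937, 0.2362]
ee_rot: [0.0, 0.707, 0.707, 0.0]
ft_force: [-0.4, -0.6, 0.4]
width: 0.212
finger_force: 39.3
```

Call:
jog_arm(
  moves=[
    [[0,0,0],[0,0,0.3],0.9],
    [[0,0,0],[0,0,0],0.9],
    [[0,0,0],[0,0,0],0.9],
  ],
)

```text
time_s: 38.8
eef_pos: [0.6469, 0.0938, 0.2327]
ee_rot: [-0.0, 0.707, 0.707, -0.0]
ft_force: [0.4, 0.4, -0.3]
width: 0.213
finger_force: 39.3
```

Call:
jog_arm(
  moves=[
    [[0,0,0],[0,0,0.3],0.9],
    [[0,0,0],[0,0,0],0.9],
    [[0,0,0],[0,0,0],0.9],
  ],
)

```text
time_s: 39.1
eef_pos: [0.6469, 0.0938, 0.2297]
ee_rot: [-0.0, 0.707, 0.707, -0.0]
ft_force: [0.0, -0.3, -0.1]
width: 0.212
finger_force: 39.3
```

Call:
jog_arm(
  moves=[
    [[0,0,0],[0,0,0.1],0.9],
    [[0,0,0],[0,0,0],0.9],
    [[0,0,0],[0,0,0],0.9],
  ],
)

```text
time_s: 39.4
eef_pos: [0.6471, 0.0938, 0.2293]
ee_rot: [0.0, 0.707, 0.707, 0.0]
ft_force: [-1.9, -0.8, 3.7]
width: 0.213
finger_force: 39.5
```

Call:
jog_arm(
  moves=[
    [[0,0,0],[0,0,0],0.5],
    [[0,0,0],[0,0,0],0.5],
    [[0,0,0],[0,0,0],0.5],
    [[0,0,0],[0,0,-4],0.4],
    [[0,0,0],[-2,-4,-1],0],
    [[0,0,0],[-2,-4,0],0],
    [[0,0,0],[-2,-4,0],0],
    [[0,0,0],[-2,-4,0],0],
    [[0,0,0],[-2,-4,0],0],
    [[0,0,0],[0,0,0],0],
    [[0,0,0],[0,0,0],0],
    [[0,0,0],[0,0,0],0],
  ],
)

```text
time_s: 40.6
eef_pos: [0.4478, -0.0061, 0.2793]
ee_rot: [0.001, 0.707, 0.707, 0.0]
ft_force: [-0.4, 0.8, 0.2]
width: 1.002
finger_force: 0.0
```

Run:
```python
from h import *
t=snap('top','t7.png'); im=snap('scene','s7.png')
c=lambda a:cv2.resize(a,(400,300),interpolation=cv2.INTER_CUBIC)
a=np.vstack([np.hstack([c(t[110:290,180:420]),c(im[130:280,150:350])]),np.hstack([c(t[190:280,110:230]),c(im[220:340,340:500])])])
cv2.imwrite('pics/c7.png',cv2.cvtColor(a,cv2.COLOR_RGB2BGR))
print(env.read_state()['eef_pos'])
for n,i in(('top',t),('scene',im)):
  for b in blobs(i,'red',15):
    x,y=b[2][:2]
    if (n=='top' and 110<x<230 and 190<y<280) or (n=='scene' and 340<x<420 and 220<y<300): print(n,b)
```

```text
[ 0.4478461  -0.00590803  0.27889343]
top ('red', 93, (168, 229, 13, 11), (174.0, 233.7, 10.3, 13.7))
scene ('red', 149, (370, 246, 12, 22), (374.4, 256.1, 13.4, 22.3))
```

View pics/c7.png

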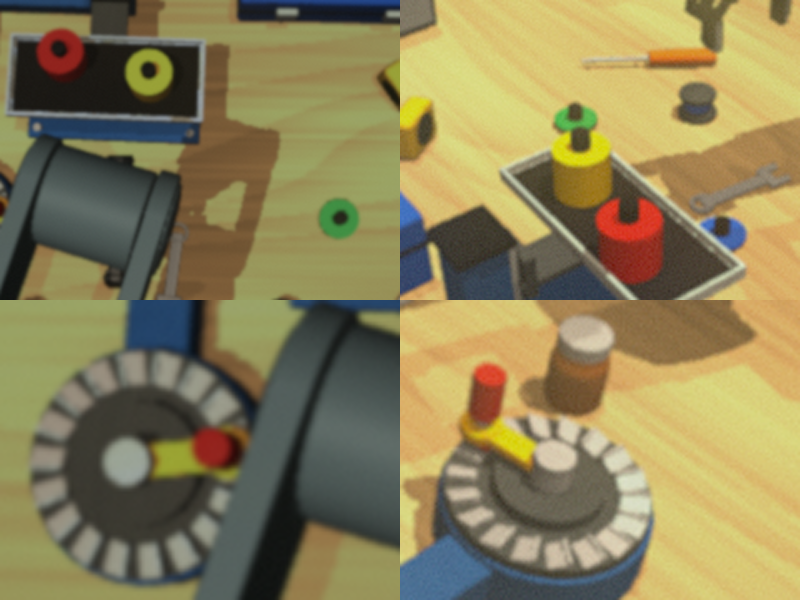

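The lids are seated, but the red tub with its lid has been knocked towards the mast. It is now at top px about (216,140), while the yellow one is at (269,153). The handle is at top (174,234). Next I'll measure the red tub, the axis and the handle.

Run:
```python
from h import *
t=cv2.cvtColor(cv2.imread('pics/t7.png'),cv2.COLOR_BGR2RGB)
for k in('red','yellow'):
  for b in blobs(t,k,60):
    x,y=b[2][:2]
    if 180<x<310 and 120<y<190: print(b,np.round(onz('top',*b[3][:2],.206),4))
# hub: bright grey disc
c=t[190:280,110:230]; h,s,v=cv2.split(cv2.cvtColor(c,cv2.COLOR_RGB2HSV))
m=((s<40)&(v>110)).astype(np.uint8)
n,l,st,ce=cv2.connectedComponentsWithStats(m)
for i in range(1,n):
  if st[i][4]>40: print(st[i],ce[i]+[110,190],np.round(onz('top',*(ce[i]+[110,190]),.1),4))
print('handle top', [np.round(onz('top',174.0,233.5,z),4) for z in(.12,.142)])
s7=cv2.cvtColor(cv2.imread('pics/s7.png'),cv2.COLOR_BGR2RGB)
o1,d1=ray('scene',374.4,256.5)
# scene ray through handle middle cut at z=.12
print('handle scene', np.round(onz('scene',375.2,256.7,.12),4))
```

```text
('red', 625, (202, 128, 29, 31), (215.9, 142.4, 28.4, 30.3)) [0.6652 0.0875 0.206 ]
[35 16  8  9 59] [148.66101695 209.98305085] [0.5278 0.2585 0.1   ]
[ 46  16  18  15 146] [163.67123288 212.67123288] [0.5221 0.2223 0.1   ]
[61 27 10 10 69] [175.31884058 221.53623188] [0.5017 0.1938 0.1   ]
[ 31  42  14  14 154] [147.43506494 238.23376623] [0.4615 0.2584 0.1   ]
[15 62  9 10 51] [128.68627451 256.50980392] [0.4179 0.3015 0.1   ]
[58 65  8  9 48] [171.41666667 258.58333333] [0.4155 0.1996 0.1   ]
[22 68  8 12 59] [135.3559322  263.33898305] [0.4024 0.2848 0.1   ]
[50 70  9 11 65] [164.04615385 265.09230769] [0.4    0.2165 0.1   ]
[31 72  7 11 58] [144.4137931  267.39655172] [0.3935 0.2628 0.1   ]
[42 73  6 11 59] [154.38983051 268.03389831] [0.3927 0.239  0.1   ]
handle top [array([0.4726, 0.191 , 0.12  ]), array([0.4713, 0.1857, 0.142 ])]
handle scene [0.4695 0.1893 0.12  ]
```

Run:
```python
from h import *
import numpy as np
s=cv2.imread('pics/s7.png');t=cv2.imread('pics/t7.png')
a=np.hstack([cv2.resize(s[185:285,215:315],(400,400),interpolation=cv2.INTER_CUBIC),cv2.resize(t[110:190,180:260],(400,400),interpolation=cv2.INTER_CUBIC)])
cv2.imwrite('pics/c8.png',a)
```

```text
(no output)
```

View pics/c8.png

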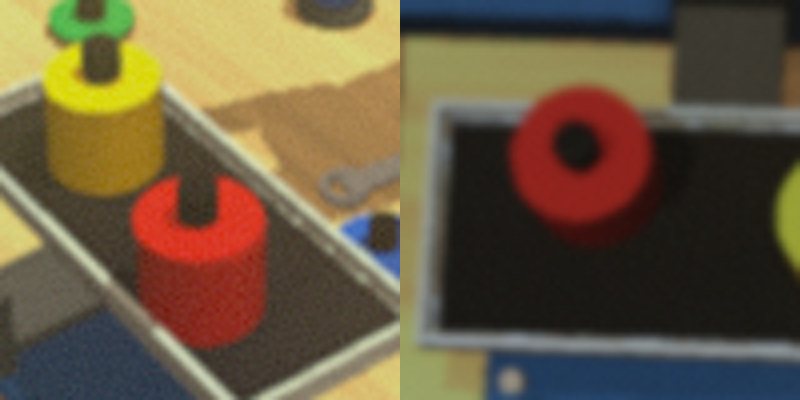

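Both tubs stand upright with their lids centred. Red has slid against the mast-side wall, about 22 mm off the middle line, which is inside the 35 mm limit. Next I go to the handle.

Call:
jog_arm(
  moves=[
    [[0,0,0],[3.9,0.45,0],0],
    [[0,0,0],[3.9,0.45,0],0],
    [[0,0,0],[3.9,0.45,0],0],
    [[0,0,0],[3.9,0.45,0],0],
    [[0,0,0],[3.9,0.45,0],0],
    [[0,0,0],[0,0,3],0],
    [[0,0,0],[0,0,3],0],
    [[0,0,0],[0,0,1],0],
    [[0,0,0],[0,0,0],0],
    [[0,0,0],[0,0,0],0],
    [[0,0,0],[0,0,0],0],
    [[0,0,0],[0,0,0],0],
  ],
)

```text
time_s: 41.9
eef_pos: [0.4705, 0.1888, 0.2103]
ee_rot: [0.001, 0.707, 0.707, 0.001]
ft_force: [-0.3, -0.3, 0.7]
width: 0.999
finger_force: 0.0
```

Call:
jog_arm(
  moves=[
    [[0,0,0],[0,0,3],0],
    [[0,0,0],[0,0,3],0],
    [[0,0,0],[0,0,2.3],0],
    [[0,0,0],[0,0,0],0],
    [[0,0,0],[0,0,0],0],
    [[0,0,0],[0,0,0],0],
  ],
)

```text
time_s: 42.5
eef_pos: [0.471, 0.189, 0.1277]
ee_rot: [0.001, 0.707, 0.707, 0.001]
ft_force: [0.1, 0.5, 0.0]
width: 0.997
finger_force: 0.0
```

Call:
jog_arm(
  moves=[
    [[0,0,0],[0,0,0],0.9],
    [[0,0,0],[0,0,0],0.9],
    [[0,0,0],[0,0,0],0.9],
    [[0,0,0],[0,0,0],0.9],
    [[0,0,0],[0,0,0],0.9],
    [[0,0,0],[0,0,0],0.9],
    [[0,0,0],[0,0,0],0.9],
  ],
  newtons=30,
)

```text
time_s: 43.2
eef_pos: [0.4711, 0.1889, 0.1267]
ee_rot: [0.001, 0.707, 0.707, 0.001]
ft_force: [5.5, -0.9, 2.5]
width: 0.317
finger_force: 31.3
```

Call:
jog_arm(
  moves=[
    [[0,0,0],[0,0.1,0],0.9],
    [[0,0,0],[0,0,-0.3],0.9],
    [[0,0,0],[0,0,-0.3],0.9],
    [[0,0,0],[0,0,-0.3],0.9],
    [[0,0,0],[0,0,-0.3],0.9],
    [[0,0,0],[0,0,-0.15],0.9],
    [[0,0,0],[0,0,0],0.9],
    [[0,0,0],[0,0,0],0.9],
  ],
  newtons=60,
)

```text
time_s: 44.0
eef_pos: [0.469, 0.1887, 0.1384]
ee_rot: [-0.001, 0.707, 0.707, -0.001]
ft_force: [-5.1, -1.1, -5.4]
width: 0.309
finger_force: 59.9
```

Call:
jog_arm(
  moves=[
    [[0,0,0],[0,0,-0.2],0.9],
    [[0,0,0],[0,0,0],0.9],
    [[0,0,0],[0,0,0],0.9],
  ],
)

```text
time_s: 44.3
eef_pos: [0.4701, 0.1888, 0.1411]
ee_rot: [-0.0, 0.707, 0.707, -0.0]
ft_force: [-4.6, -0.4, -6.2]
width: 0.311
finger_force: 59.9
```

Run:
```python
import numpy as np
th=np.deg2rad(-83.9-6*np.arange(49)); P=np.c_[np.sin(th),np.cos(th)]*7.0
C=np.round(P-P[0],2); D=np.round(np.diff(C,axis=0),2)
for i in range(0,48,12): print(', '.join('[[0, 0, 0], [%g, %g, 0], 0.9]'%tuple(d+0.) for d in D[i:i+12]),'\n',C[i+12]+P[0]+[25.84,46.15])
```

```text
[[0, 0, 0], [-0.04, -0.73, 0], 0.9], [[0, 0, 0], [0.04, -0.73, 0], 0.9], [[0, 0, 0], [0.11, -0.73, 0], 0.9], [[0, 0, 0], [0.19, -0.71, 0], 0.9], [[0, 0, 0], [0.26, -0.68, 0], 0.9], [[0, 0, 0], [0.33, -0.65, 0], 0.9], [[0, 0, 0], [0.4, -0.62, 0], 0.9], [[0, 0, 0], [0.46, -0.57, 0], 0.9], [[0, 0, 0], [0.52, -0.52, 0], 0.9], [[0, 0, 0], [0.57, -0.46, 0], 0.9], [[0, 0, 0], [0.61, -0.4, 0], 0.9], [[0, 0, 0], [0.65, -0.33, 0], 0.9] 
 [22.97963439 39.7638485 ]
[[0, 0, 0], [0.69, -0.27, 0], 0.9], [[0, 0, 0], [0.7, -0.19, 0], 0.9], [[0, 0, 0], [0.73, -0.11, 0], 0.9], [[0, 0, 0], [0.73, -0.04, 0], 0.9], [[0, 0, 0], [0.73, 0.03, 0], 0.9], [[0, 0, 0], [0.72, 0.12, 0], 0.9], [[0, 0, 0], [0.71, 0.18, 0], 0.9], [[0, 0, 0], [0.69, 0.27, 0], 0.9], [[0, 0, 0], [0.65, 0.33, 0], 0.9], [[0, 0, 0], [0.61, 0.4, 0], 0.9], [[0, 0, 0], [0.58, 0.46, 0], 0.9], [[0, 0, 0], [0.51, 0.51, 0], 0.9] 
 [31.02963439 41.4538485 ]
[[0, 0, 0], [0.47, 0.57, 0], 0.9], [[0, 0, 0], [0.4, 0.62, 0], 0.9], [[0, 0, 0], [0.33, 0.65, 0], 0.9], [[0, 0, 0], [0.26, 0.68, 0], 0.9], [[0, 0, 0], [0.19, 0.71, 0], 0.9], [[0, 0, 0], [0.12, 0.72, 0], 0.9], [[0, 0, 0], [0.04, 0.73, 0], 0.9], [[0, 0, 0], [-0.04, 0.74, 0], 0.9], [[0, 0, 0], [-0.11, 0.72, 0], 0.9], [[0, 0, 0], [-0.19, 0.71, 0], 0.9], [[0, 0, 0], [-0.26, 0.68, 0], 0.9], [[0, 0, 0], [-0.33, 0.66, 0], 0.9] 
 [31.90963439 49.6438485 ]
[[0, 0, 0], [-0.4, 0.61, 0], 0.9], [[0, 0, 0], [-0.46, 0.57, 0], 0.9], [[0, 0, 0], [-0.52, 0.52, 0], 0.9], [[0, 0, 0], [-0.57, 0.46, 0], 0.9], [[0, 0, 0], [-0.61, 0.4, 0], 0.9], [[0, 0, 0], [-0.65, 0.34, 0], 0.9], [[0, 0, 0], [-0.68, 0.26, 0], 0.9], [[0, 0, 0], [-0.71, 0.19, 0], 0.9], [[0, 0, 0], [-0.73, 0.12, 0], 0.9], [[0, 0, 0], [-0.73, 0.04, 0], 0.9], [[0, 0, 0], [-0.73, -0.04, 0], 0.9], [[0, 0, 0], [-0.72, -0.11, 0], 0.9] 
 [24.39963439 53.0038485 ]
```

Call:
jog_arm(
  moves=[
    [[0,0,0],[-0.04,-0.73,0],0.9],
    [[0,0,0],[0.04,-0.73,0],0.9],
    [[0,0,0],[0.11,-0.73,0],0.9],
    [[0,0,0],[0,0,0],0.9],
    [[0,0,0],[0,0,0],0.9],
  ],
)

```text
time_s: 44.8
eef_pos: [0.4475, 0.1902, 0.141]
ee_rot: [-0.001, 0.707, 0.707, -0.001]
ft_force: [-4.2, -1.0, -6.1]
width: 0.312
finger_force: 59.9
```

Call:
jog_arm(
  moves=[
    [[0,0,0],[0.19,-0.71,0],0.9],
    [[0,0,0],[0.26,-0.68,0],0.9],
    [[0,0,0],[0.33,-0.65,0],0.9],
    [[0,0,0],[0.4,-0.62,0],0.9],
    [[0,0,0],[0.46,-0.57,0],0.9],
    [[0,0,0],[0.52,-0.52,0],0.9],
    [[0,0,0],[0.57,-0.46,0],0.9],
    [[0,0,0],[0.61,-0.4,0],0.9],
    [[0,0,0],[0.65,-0.33,0],0.9],
    [[0,0,0],[0,0,0],0.9],
    [[0,0,0],[0,0,0],0.9],
  ],
)

```text
time_s: 45.9
eef_pos: [0.3985, 0.2309, 0.1411]
ee_rot: [-0.001, 0.707, 0.707, 0.0]
ft_force: [-3.0, 3.7, -5.3]
width: 0.311
finger_force: 59.9
```

Call:
jog_arm(
  moves=[
    [[0,0,0],[0.69,-0.27,0],0.9],
    [[0,0,0],[0.7,-0.19,0],0.9],
    [[0,0,0],[0.73,-0.11,0],0.9],
    [[0,0,0],[0.73,-0.04,0],0.9],
    [[0,0,0],[0.73,0.03,0],0.9],
    [[0,0,0],[0.72,0.12,0],0.9],
    [[0,0,0],[0.71,0.18,0],0.9],
    [[0,0,0],[0.69,0.27,0],0.9],
    [[0,0,0],[0.65,0.33,0],0.9],
    [[0,0,0],[0.61,0.4,0],0.9],
    [[0,0,0],[0.58,0.46,0],0.9],
    [[0,0,0],[0.51,0.51,0],0.9],
  ],
)

```text
time_s: 47.1
eef_pos: [0.4167, 0.311, 0.1413]
ee_rot: [-0.0, 0.707, 0.707, 0.0]
ft_force: [-1.8, 0.8, -5.5]
width: 0.314
finger_force: 59.9
```

Call:
jog_arm(
  moves=[
    [[0,0,0],[0,0,0],0.9],
    [[0,0,0],[0,0,0],0.9],
  ],
)

```text
time_s: 47.3
eef_pos: [0.4176, 0.3115, 0.1419]
ee_rot: [0.0, 0.707, 0.707, 0.002]
ft_force: [1.3, 4.8, -5.6]
width: 0.314
finger_force: 59.9
```

Call:
jog_arm(
  moves=[
    [[0,0,0],[0.47,0.57,0],0.9],
    [[0,0,0],[0.4,0.62,0],0.9],
    [[0,0,0],[0.33,0.65,0],0.9],
    [[0,0,0],[0.26,0.68,0],0.9],
    [[0,0,0],[0.19,0.71,0],0.9],
    [[0,0,0],[0.12,0.72,0],0.9],
    [[0,0,0],[0.04,0.73,0],0.9],
    [[0,0,0],[-0.04,0.74,0],0.9],
    [[0,0,0],[-0.11,0.72,0],0.9],
    [[0,0,0],[-0.19,0.71,0],0.9],
    [[0,0,0],[-0.26,0.68,0],0.9],
    [[0,0,0],[-0.33,0.66,0],0.9],
  ],
)

```text
time_s: 48.5
eef_pos: [0.4985, 0.3187, 0.1412]
ee_rot: [-0.0, 0.707, 0.707, -0.0]
ft_force: [-3.2, -0.8, -5.0]
width: 0.309
finger_force: 59.9
```

Call:
jog_arm(
  moves=[
    [[0,0,0],[0,0,0],0.9],
    [[0,0,0],[0,0,0],0.9],
  ],
)

```text
time_s: 48.7
eef_pos: [0.4993, 0.3183, 0.1416]
ee_rot: [0.001, 0.708, 0.707, 0.0]
ft_force: [2.5, -5.2, -4.5]
width: 0.309
finger_force: 59.9
```

Call:
jog_arm(
  moves=[
    [[0,0,0],[-0.4,0.61,0],0.9],
    [[0,0,0],[-0.46,0.57,0],0.9],
    [[0,0,0],[-0.52,0.52,0],0.9],
    [[0,0,0],[-0.57,0.46,0],0.9],
    [[0,0,0],[-0.61,0.4,0],0.9],
    [[0,0,0],[-0.65,0.34,0],0.9],
    [[0,0,0],[-0.68,0.26,0],0.9],
    [[0,0,0],[-0.71,0.19,0],0.9],
    [[0,0,0],[0,0,0],0.9],
    [[0,0,0],[0,0,0],0.9],
  ],
)

```text
time_s: 49.7
eef_pos: [0.5317, 0.2719, 0.1412]
ee_rot: [0.001, 0.707, 0.707, -0.001]
ft_force: [-1.5, -5.5, -4.5]
width: 0.311
finger_force: 59.9
```

Call:
jog_arm(
  moves=[
    [[0,0,0],[-0.35,0.06,0],0.9],
    [[0,0,0],[-0.35,0.05,0],0.9],
    [[0,0,0],[0,0,0],0.9],
    [[0,0,0],[0,0,0],0.9],
  ],
)

```text
time_s: 50.1
eef_pos: [0.5326, 0.2657, 0.1412]
ee_rot: [0.0, 0.707, 0.707, -0.0]
ft_force: [-2.8, -4.0, -5.3]
width: 0.309
finger_force: 59.9
```

Call:
jog_arm(
  moves=[
    [[0,0,0],[-0.3,0,0],0.9],
    [[0,0,0],[0,0,0],0.9],
    [[0,0,0],[0,0,0],0.9],
  ],
)

```text
time_s: 50.4
eef_pos: [0.5328, 0.263, 0.1413]
ee_rot: [0.0, 0.707, 0.707, 0.0]
ft_force: [-2.4, -3.2, -5.2]
width: 0.311
finger_force: 59.9
```

Call:
jog_arm(
  moves=[
    [[0,0,0],[-0.3,0,0],0.9],
    [[0,0,0],[0,0,0],0.9],
    [[0,0,0],[0,0,0],0.9],
  ],
)

```text
time_s: 50.7
eef_pos: [0.5328, 0.26, 0.1414]
ee_rot: [0.0, 0.707, 0.707, 0.0]
ft_force: [-2.1, -2.1, -5.2]
width: 0.309
finger_force: 60.0
```

Call:
jog_arm(
  moves=[
    [[0,0,0],[-0.3,0,0],0.9],
    [[0,0,0],[0,0,0],0.9],
    [[0,0,0],[0,0,0],0.9],
  ],
)

```text
time_s: 51.0
eef_pos: [0.5328, 0.2569, 0.1414]
ee_rot: [0.0, 0.707, 0.707, 0.0]
ft_force: [-1.9, -3.2, -4.3]
width: 0.309
finger_force: 60.0
```

Call:
jog_arm(
  moves=[
    [[0,0,0],[-0.2,0,0],0.9],
    [[0,0,0],[0,0,0],0.9],
    [[0,0,0],[0,0,0],0.9],
  ],
)

```text
time_s: 51.3
eef_pos: [0.5328, 0.2561, 0.1415]
ee_rot: [-0.0, 0.707, 0.707, 0.001]
ft_force: [-2.1, 5.1, -4.3]
width: 0.315
finger_force: 59.9
```

Call:
jog_arm(
  moves=[
    [[0,0,0],[-0.2,0,0],0.9],
    [[0,0,0],[0,0,0],0.9],
    [[0,0,0],[0,0,0],0.9],
  ],
)

```text
time_s: 51.6
eef_pos: [0.5327, 0.2555, 0.1418]
ee_rot: [-0.001, 0.707, 0.707, 0.002]
ft_force: [-2.0, 11.4, -4.7]
width: 0.309
finger_force: 59.9
```

Call:
jog_arm(
  moves=[
    [[0,0,0],[-0.2,0,0],0.9],
    [[0,0,0],[0,0,0],0.9],
    [[0,0,0],[0,0,0],0.9],
  ],
)

```text
time_s: 51.9
eef_pos: [0.5327, 0.2549, 0.142]
ee_rot: [-0.002, 0.707, 0.707, 0.003]
ft_force: [-2.2, 16.2, -5.2]
width: 0.308
finger_force: 59.9
```

Call:
jog_arm(
  moves=[
    [[0,0,0],[0.2,0,0],0.9],
    [[0,0,0],[0,0,0.4],0.9],
    [[0,0,0],[0,0,0.4],0.9],
    [[0,0,0],[0,0,0.4],0.9],
    [[0,0,0],[0,0,0.3],0.9],
    [[0,0,0],[0,0,0],0.9],
    [[0,0,0],[0,0,0],0.9],
  ],
)

```text
time_s: 52.6
eef_pos: [0.5328, 0.2556, 0.127]
ee_rot: [-0.001, 0.707, 0.707, 0.002]
ft_force: [-2.2, 9.6, -2.2]
width: 0.312
finger_force: 60.3
```

Call:
jog_arm(
  moves=[
    [[0,0,0],[0.1,0,0.1],0.9],
    [[0,0,0],[0,0,0],0.9],
    [[0,0,0],[0,0,0],0.5],
    [[0,0,0],[0,0,0],0],
    [[0,0,0],[0,0,0],0],
    [[0,0,0],[0,0,0],0],
    [[0,0,0],[0,0,0],0],
    [[0,0,0],[0,0,-2],0],
    [[0,0,0],[0,0,-4],0],
    [[0,0,0],[0,0,-4],0],
    [[0,0,0],[-4,-4,0],0],
    [[0,0,0],[-4,-4,0],0],
  ],
)

```text
time_s: 53.8
eef_pos: [0.4627, 0.1831, 0.2271]
ee_rot: [0.001, 0.707, 0.707, 0.002]
ft_force: [0.4, -1.5, -0.6]
width: 0.999
finger_force: 0.0
```

Call:
jog_arm(
  moves=[
    [[0,0,0],[-3.5,-3.5,0],0],
    [[0,0,0],[-3.5,-3.5,0],0],
    [[0,0,0],[-4,0,0],0],
    [[0,0,0],[-4,0,0],0],
    [[0,0,0],[-4,0,0],0],
    [[0,0,0],[0,0,0],0],
    [[0,0,0],[0,0,0],0],
    [[0,0,0],[0,0,0],0],
  ],
)

```text
time_s: 54.6
eef_pos: [0.3917, -0.0058, 0.2252]
ee_rot: [-0.0, 0.707, 0.707, 0.0]
ft_force: [0.5, 0.8, -0.1]
width: 0.997
finger_force: 0.0
```

Run:
```python
from h import *
t=snap('top','t9.png'); im=snap('scene','s9.png')
c=lambda a:cv2.resize(a,(400,300),interpolation=cv2.INTER_CUBIC)
a=np.vstack([np.hstack([c(t[110:290,180:420]),c(im[150:330,180:420])]),np.hstack([c(t[190:280,110:230]),c(im[220:340,340:500])])])
cv2.imwrite('pics/c9.png',cv2.cvtColor(a,cv2.COLOR_RGB2BGR))
```

```text
(no output)
```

View pics/c9.png

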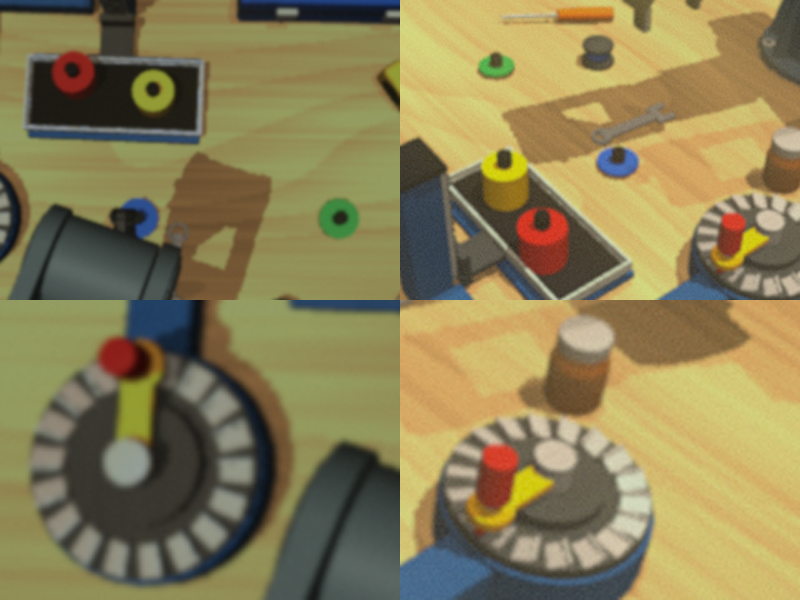

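The tray is down with both lids seated, and the arm points along +x with the handle at top px (145,206). I'll check the handle's height and then hand in.

Run:
```python
from h import *
from numpy.linalg import lstsq
o1,d1=ray('top',145.4,206.5);o2,d2=ray('scene',380.8,282.8)
s=lstsq(np.c_[d1,-d2],o2-o1,rcond=None)[0];print(o1+d1*s[0],o2+d2*s[1])
for z in(.142,.149,.158): print(z,proj('top',(.532,.2565,z)),proj('scene',(.532,.2565,z)))
```

```text
[0.53168175 0.25518928 0.13842423] [0.52980104 0.25717881 0.13881521]
0.142 [[144.3871433  206.17078589]] [[379.94906538 281.91852583]]
0.149 [[143.48400539 205.81213559]] [[380.46086489 279.24468805]]
0.158 [[142.30691975 205.34462429]] [[381.12501394 275.76842325]]
```

Measured handle-top height is about 0.139 m against 0.142 m for a fully dropped pawl, so the pawl is down.

```bash
python3 -c "
from bench import env
print(env.hand_in())"
```

```text
the job is handed in; nothing more can be done
None
```

The job is handed in with no verdict returned: the red and yellow tubs (the only two present) stand lidded in their own colours on the tray, which sits on its bottom stop with the pawl down; red got knocked about 22 mm towards the mast, still inside the 35 mm limit.

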